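# Shut the left bottle locker on its roller catch and open the right one

## Robot

A 6-joint arm with a two-finger parallel gripper is mounted at the origin on the work surface. World frame = base frame: x ahead of the robot, y to its left, z up, the work surface at z = 0. Lengths are in m, angles in rad, forces in N, time in s.
With the tool pointing down it reaches from about 0.35 to 0.775 m from the base axis. Payload 5.5 kg.
Tool frame: the origin (TCP) lies at the very end of the fingers, on their centre line; the grasp point (between the pads) lies 19 mm behind it; y points along the fingers, z is the direction in which the jaws open and shut, and the axes are right-handed (so a half turn about y gives the same grasp; the last joint's range is limited). The gripper opens to 85 mm and grips with 20 to 120 N. Pads are 22 mm wide; open, the fingers measure 114 mm over their backs; the gripper's body (76 mm by 85 mm) begins 54 mm behind the grasp point. The pads swing forward as they close: fully open they stand 13 mm farther back than shut.
Start: joints at [1.069, 0.313, 0.046, 1.304, 0, 1.431], TCP at [0.204, 0.538, 0.205] pointing down, gripper open.
Joint ranges: [-2.76, 2.76], [-0.86, 1.69], [-1.03, 1.26], [-2.2, 2.34], [-1.47, 1.5], [-3.14, 3.14]. Speed limits (rad/s): [2.57, 2.57, 3.14, 3.14, 3.14, 3.14].

## Interface

Orientations are given as a unit quaternion [w, x, y, z].
In Python, from workcell import env gives the robot as it stands.
- The arm moves only by the shell command python3 -m inch 'ROWS' [OPENING] [FORCE]. ROWS is JSON, a list that holds one entry, the list of rows, each a list of 4 numbers: the shift along the tool's x, y, z in mm, then the turn about the tool's y in degrees. In form: [[[tx, ty, tz, spin], ...]]. A call has 1 to 10 rows; each row is the pose to reach, as a shift and turn from the pose commanded when the call began, along the tool's axes at that moment; what a row does not reach only later rows make up. A row lasts 1/10 s, in which the tool goes at most 50 mm and 8.59 degrees, less where a joint would pass 70% of its speed; a pose out of reach is approached as far as the arm can. A call with a gripper value outside its range is refused whole. OPENING is the finger opening in mm, from 0 to 85.4, set as the call begins (- or left out, the last holds). The fingers move at their own pace and stop on an object; FORCE is the grip in N (left out, the last holds). Time passes only in rows, so rows that repeat a pose let the fingers close. It gives the time, the measured TCP pose, the force and the opening at its end, in the units of the state.
- env.get_state(): the state, without advancing time (a new reading comes with each control period).
- env.read_camera(name): name is "scene" or "top"; returns the picture (400x640x3 uint8, blue, green, red); there is no depth.
- env.camera_model(name): a dict with "fx", "fy", "cx", "cy" (pixels), "R" (3x3) and "t" (3): a world point X has camera coordinates R X + t. Camera axes: x right, y down, z forward; pixel columns grow to the right and rows downward; lengths in m; the calibration is good to about 2 mm. A picture is of the moment at which its call begins. camera_model takes no time and is no camera call.
- env.hand_in(): hands the job in, once; it reports no verdict.
The state is a dict: "clock": time; "joint_pos": joint angles; "qvel": joint speeds; "tau": joint torques, N m; "tcp_pos": TCP position; "orientation": TCP orientation; "wrist_force": force on the tool from outside, world axes, zero at the start; "ft_torque": the same for the moment, N m; "finger_gap": finger opening in m.
Only numpy, scipy, OpenCV 4.12 (cv2) and the standard library are available. Lean on these libraries where they do the work, as an engineer would, in place of code of your own. Each camera call takes 0.05 s, during which the arm holds its last target.

## Task

The left-hand door of the pair of mesh-fronted bottle lockers has been left standing open across its neighbour. Swing it round and press it shut, gently but firmly enough that its sprung roller catch snaps, and let go of it; then pull the right-hand door open through its own catch until it stands wide open, about square to the front, and leave it standing there. Do not ram or slam the left door against its buffer or fling the right one, and leave the things on the bench undisturbed.

Things in the scene. Friction and masses are not known exactly. Their poses are not given: they have to be found in the camera images.
- lockers: Two bottle lockers side by side in one pine carcass fixed to the bench: 450 wide (y) x 250 deep (x) x 290 mm high. Origin: middle of the front plane, bench level; +x into the lockers, +y along the front to the robot's left, z up. 15 mm partition at y = 0. Inset dark steel mesh doors, 199 wide, z = 47 to 273, 16 thick, 0.75 kg. A 55 mm high case stands on top, 105 mm and more behind the front.
- left_door (a joint): Opening angle of the left door, rad: 0 = face flush with the front plane, grows as it swings out towards the robot, 1.57 = square to the front, stop at 2.1. Starts open at 1.45 to 1.9. The hinge is damped (about 6.5 N at the handle at 1 rad/s); the door stays where it is left. It cannot be said beforehand where it comes home: see left_hinge.
- left_hinge (a point): On the left door's upright hinge line (its right-hand edge, y = +9.5 mm on the front plane), 243 mm above the bench. The catch plate with its rubber buffer, behind the door's upper rail, sits in slotted holes and was set by eye: snapped shut, the door rests anywhere between -0.051 and +0.051 rad, 9 mm behind to 9 mm proud of flush.
- left_handle (a point): Grip point of the left door's handle: axis of an upright round steel bar, 10 mm diameter, z = 120 to 258 mm, carried by two standoffs at z = 140 and 200 mm (above those, 40 mm clear behind it); axis 45 mm in front of the door's face, 184 mm from the hinge line; the point is 243 mm above the bench. Turns with the door: x normal to it (inwards), y from hinge to free edge.
- left_roller (a joint): Lift of the left catch's sprung white roller, m: 0 with the door open, up to 0.003 as the strike nose on the door passes under it, about 0.002 snapped shut. Closing, the handle meets 7 to 8 N some 11 mm before home; this fades to nothing 2 to 3 mm before home, whereafter the roller draws the door home and holds it on the buffer with 2.5 to 5 N. The buffer must not take over 18 N.
- right_door (a joint): Opening angle of the right door, rad, counted as for the left. Same door, hinge and handle; also hinged on its right-hand edge. Starts shut and snapped at about 0. Pulling it open takes 9 to 12 N at the handle over the first 5 mm, then the roller pushes it outwards for 8 mm more. Stays where it is left; stop at 2.1. Keep it below 2.5 rad/s.
- right_handle (a point): Grip point of the right door's handle, the same bar at the same place on its door: 45 mm in front of the face, 184 mm from the hinge line, point 243 mm above the bench.
- right_hinge (a point): On the right door's upright hinge line (its right-hand edge, y = -208 mm on the lockers' front plane), 243 mm above the bench.
- wine_bottle: Bystander: standing wine bottle, 74 diameter x 290 mm high. Origin: centre of its underside.
- sample_bottle: Bystander: small standing brown bottle, 48 diameter x 130 mm high. Origin: centre of its underside.
- tasting_cup: Bystander: steel cup, 68 diameter x 60 mm high. Origin: centre of its underside.
- bung: Bystander: tapered cork bung, 50 diameter x 50 mm high, standing. Origin: centre of its underside.
- cork_jar: Bystander: glass jar, 90 diameter x 120 mm high. Origin: centre of its underside.
- corkscrew: Bystander: folded waiter's corkscrew lying flat on the bench, 115 x 16 x 13 mm; the doors swing clear above it. Origin: centre of its underside.
- coaster: Bystander: cork coaster lying flat, 96 diameter x 8 mm; the doors swing clear above it. Origin: centre of its underside.

How it is judged:
By the outcome, as a careful person would: the job done as asked, in the order asked, and still so for the second after the job is handed in, with the robot touching nothing.
It also fails if it takes over 69 s, if anything falls off the work surface, if the arm or the gripper's body presses on something with over 40 N, if the wrist force passes 120 N, or if a joint passes its speed limit or range.

## Working session

There is one attempt and no reset: what is moved stays moved. The work goes in short steps, Python scripts to look and compute and a shell command to move; the robot and the scene stay as the last step left them, time stands still between calls to the robot, and variables do not carry over. Pictures are saved under pics/ and viewed, and the job is handed in when it is done.

```bash
ls; mkdir -p pics; python3 - <<'E'
from workcell import env
import cv2
for n in("scene","top"):
    cv2.imwrite(f"pics/{n}0.png",env.read_camera(n)); m=env.camera_model(n); print(n,m)
print(env.get_state())
E
```

```text
pics
scene {'fx': 475.27554167338167, 'fy': 475.27554167338167, 'cx': 320.96232682184217, 'cy': 195.923404273068, 'R': array([[-0.97762377,  0.21016265,  0.00913342],
       [ 0.16291727,  0.78388838, -0.59914686],
       [-0.13307787, -0.58425223, -0.80058704]]), 't': array([0.56948011, 0.02687983, 1.58965009])}
top {'fx': 448.12298827695474, 'fy': 448.12298827695474, 'cx': 322.7931713074209, 'cy': 208.34647873704503, 'R': array([[ 0.01393497, -0.99972155, -0.0190431 ],
       [-0.98709129, -0.01071499, -0.15979981],
       [ 0.15955127,  0.02102408, -0.98696574]]), 't': array([-0.01764623,  0.58292803,  1.34716257])}
{'clock': 0.1, 'joint_pos': array([ 1.06939796e+00,  3.13942219e-01,  4.51096169e-02,  1.30357797e+00,
       -1.16142260e-05,  1.43122495e+00]), 'qvel': array([ 6.57931092e-05, -1.55620390e-03,  3.64966907e-03, -1.20125982e-03,
        6.97391020e-04,  1.19863365e-03]), 'tau': array([ 2.32222723e-03, -4.81723630e+01,  2.99245441e+01,  1.27390723e-02,
       -8.28795464e-05,  5.36001025e-06]), 'tcp_pos': array([0.20330519, 0.53734655, 0.2045954 ]), 'orientation': array([-0.69502343,  0.69610934, -0.12740433,  0.12705254]), 'wrist_force': array([0.54079667, 0.38370661, 0.08912044]), 'ft_torque': array([ 0.02186206, -0.01131523,  0.02973348]), 'finger_gap': 0.08517062243697972}
```

View pics/scene0.png

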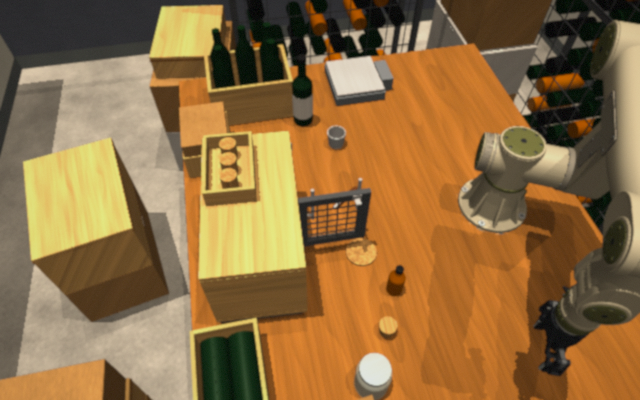

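View pics/top0.png

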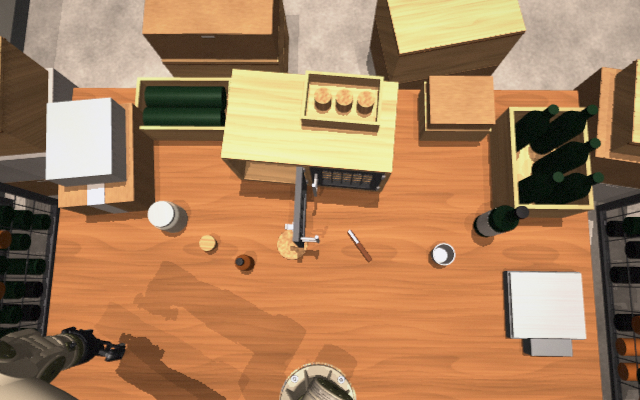

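The scene view shows the left door standing out around (335,215). In the top view the carcass top spans about (222,70) to (397,180). The left door runs from about (300,165) to (300,245), with its handle at (310,238). The right handle is at about (315,183). I'll zoom in for accurate pixels.

```bash
python3 - <<'E'
import cv2
a=cv2.imread("pics/top0.png"); cv2.imwrite("pics/tz.png",cv2.resize(a[140:260,215:405],None,fx=4.2,fy=4.2,interpolation=cv2.INTER_CUBIC))
a=cv2.imread("pics/scene0.png"); cv2.imwrite("pics/sz.png",cv2.resize(a[120:320,190:390],None,fx=3,fy=3,interpolation=cv2.INTER_CUBIC))
E
```

```text
(no output)
```

View pics/tz.png

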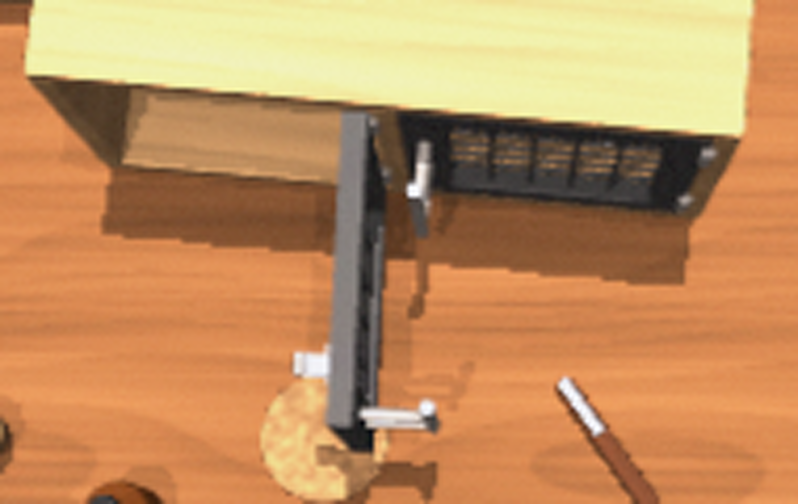

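View pics/sz.png

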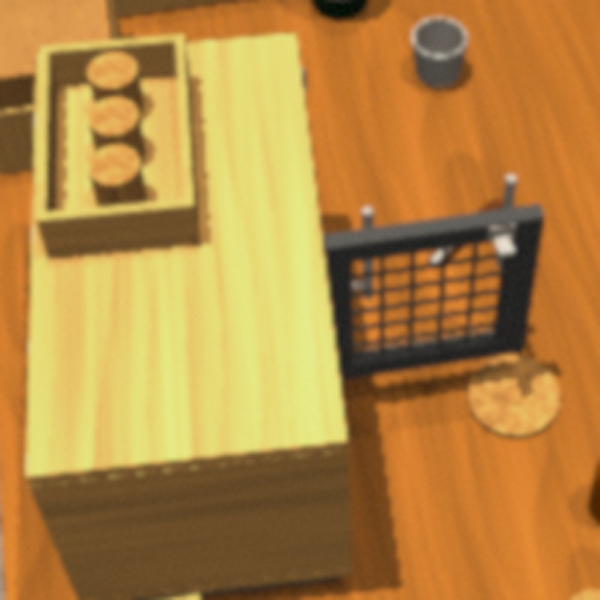

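```bash
cat > h.py <<'E'
import numpy as np
from workcell import env
from scipy.spatial.transform import Rotation as Ro
def ray(n,u,v,z):
    m=env.camera_model(n);R=m["R"];t=m["t"];c=-R.T@t
    d=R.T@np.array([(u-m["cx"])/m["fx"],(v-m["cy"])/m["fy"],1]);return c+d*(z-c[2])/d[2]
def proj(n,X):
    m=env.camera_model(n);p=m["R"]@np.array(X)+m["t"];return m["fx"]*p[0]/p[2]+m["cx"],m["fy"]*p[1]/p[2]+m["cy"]
def st():
    s=env.get_state();R=Ro.from_quat(np.roll(s["orientation"],-1)).as_matrix()
    print("clk",round(s["clock"],2),"tcp",s["tcp_pos"].round(4),"F",s["wrist_force"].round(1),"gap",round(s["finger_gap"],4));print(R.round(3));print("q",s["joint_pos"].round(3));return s,R
E
python3 - <<'E'
from h import *
T=lambda x,y:(215+(x+.5)/4.2-.5,140+(y+.5)/4.2-.5)
S=lambda x,y:(190+(x+.5)/3-.5,120+(y+.5)/3-.5)
L=ray("top",*T(27,75),.29);Rr=ray("top",*T(742,135),.29)
print("corners",L,Rr,np.linalg.norm(L-Rr))
L2=ray("scene",*S(346,440),.29);R2=ray("scene",*S(298,36),.29);print("scene",L2,R2,np.linalg.norm(L2-R2))
for a,b in((L,Rr),(L2,R2)):
    yv=(a-b)/np.linalg.norm(a-b);xv=np.array([yv[1],-yv[0],0]);o=(a+b)/2;o[2]=0
    print("o",o,"yaw",np.arctan2(xv[1],xv[0]))
    h=o+yv*.0095
    for nm,p in(("top",ray("top",*T(428,407),.258)),("sc",ray("scene",*S(511,178),.258))):
        d=p-h;c=np.array([d@xv,d@yv]);print(nm,"lh",p,"r",np.hypot(*c),"ang",np.arctan2(-c[0],c[1])-np.arctan2(.045,.184))
    for nm,p in(("top",ray("top",*T(424,147),.258)),("sc",ray("scene",*S(368,211),.258))):
        d=p-o;print(nm,"rh",p,"loc",d@xv,d@yv, "expect",-.045,-.208+.184)
print(ray("top",*(np.array(T(330,440))),.02))
st()
E
```

```text
corners [0.67588295 0.25289689 0.29      ] [ 0.64156249 -0.1914698   0.29      ] 0.44569008478952393
scene [0.67890818 0.25732516 0.29      ] [ 0.64062931 -0.1837151   0.29      ] 0.4426983029328619
o [0.65872272 0.03071355 0.        ] yaw -0.07708152701195586
top lh [4.74362934e-01 3.94690695e-04 2.58000000e-01] r 0.1893200969708116 ang 1.6197763311130169
sc lh [0.47517227 0.00431035 0.258     ] r 0.18774150301153136 ang 1.6002903653474507
top rh [0.63981847 0.00561173 0.258     ] loc -0.016915148109696104 -0.026483001782479514 expect -0.045 -0.023999999999999994
sc rh [0.61218429 0.01512004 0.258     ] loc -0.04519946114243534 -0.019130908115029772 expect -0.045 -0.023999999999999994
o [0.65976875 0.03680503 0.        ] yaw -0.08657527584431227
top lh [4.74362934e-01 3.94690695e-04 2.58000000e-01] r 0.19179437710196914 ang 1.6590432059251201
sc lh [0.47517227 0.00431035 0.258     ] r 0.19010620880302198 ang 1.6400610024551623
top rh [0.63981847 0.00561173 0.258     ] loc -0.01717836028810158 -0.032801513419744535 expect -0.045 -0.023999999999999994
sc rh [0.61218429 0.01512004 0.258     ] loc -0.045531196562095644 -0.025718271206674068 expect -0.045 -0.023999999999999994
[0.47201929 0.08134979 0.02      ]
clk 0.1 tcp [0.2033 0.5373 0.2046] F [0.5 0.4 0.1] gap 0.0852
[[ 0.935 -0.001  0.354]
 [-0.354 -0.001  0.935]
 [-0.    -1.    -0.002]]
q [ 1.069  0.314  0.045  1.304 -0.     1.431]
```

```bash
cat >> h.py <<'E'
O=np.array([.6592,.0335]);YAW=-.081
xv=np.array([np.cos(YAW),np.sin(YAW)]);yv=np.array([-xv[1],xv[0]])
HL=O+.0095*yv;HR=O-.208*yv
def hand(H,th,x=-.045,y=.184):
    c,s=np.cos(YAW+th),np.sin(YAW+th);return H+x*np.array([c,s])+y*np.array([-s,c])
def rel(x,y,z,yaw=None):
    s=env.get_state();R=Ro.from_quat(np.roll(s["orientation"],-1)).as_matrix()
    d=1000*R.T@(np.array([x,y,z])-s["tcp_pos"]);y0=np.arctan2(R[1,2],R[0,2])
    sp=0 if yaw is None else -np.degrees((yaw-y0+np.pi)%(2*np.pi)-np.pi)
    return (*d.round(1),round(sp,1))
E
python3 - <<'E'
from h import *
print(hand(HL,1.62),hand(HR,0),hand(HL,0),hand(HR,1.57))
print(rel(.4747,.0024,.330,1.54))
print(ray("top",215+416/4.2,140+187/4.2,.258))
E
```

```text
[0.47463107 0.00384114] [0.61240567 0.0132197 ] [0.63000391 0.23000659] [ 0.45530888 -0.20363383]
(np.float64(443.2), np.float64(-124.9), np.float64(-404.4), np.float64(-19.0))
[0.61279913 0.00921615 0.258     ]
```

```bash
python3 -m inch '[[[0,-40,0,0],[0,-80,0,0],[0,-125,0,0],[30,-125,-27,-3],[60,-125,-55,-5],[90,-125,-82,-7],[120,-125,-110,-9],[150,-125,-137,-12],[180,-125,-164,-15],[210,-125,-192,-19]]]' 36 40
python3 -m inch '[[[30,0,-27,0],[60,0,-55,0],[90,0,-82,0],[115,0,-105,0],[140,0,-128,0],[165,0,-151,0],[190,0,-174,0],[190,0,-174,0]]]'
python3 - <<'E'
from h import *
st();print(rel(.4747,.0024,.33,1.54))
E
```

```text
clock: 1.1
tcp_pos: [0.3322, 0.2824, 0.3301]
orientation: [-0.707, 0.707, -0.01, 0.01]
wrist_force: [0.4, -0.1, 0.7]
finger_gap: 0.0361
clock: 1.9
tcp_pos: [0.519, 0.1015, 0.3288]
orientation: [-0.707, 0.707, -0.013, 0.012]
wrist_force: [-0.2, 0.7, 0.4]
finger_gap: 0.036
clk 1.9 tcp [0.519  0.1015 0.3288] F [-0.2  0.7  0.4] gap 0.036
[[ 0.999 -0.001  0.034]
 [-0.034 -0.001  0.999]
 [-0.001 -1.    -0.001]]
q [ 4.200e-02  2.220e-01  2.230e-01  1.574e+00 -1.000e-03  7.600e-02]
(np.float64(-40.8), np.float64(-1.1), np.float64(-100.6), np.float64(-0.2))
```

```bash
python3 -m inch '[[[-14,0,-34,0],[-28,0,-67,0],[-41,0,-100,0],[-41,20,-100,0],[-41,40,-100,0],[-41,40,-100,0]]]'
python3 - <<'E'
from h import *
import cv2
st();print(rel(.4747,.0024,.224,1.54))
for n,(a,b,c,d) in(("top",(180,280,250,380)),("scene",(140,270,290,420))):
    cv2.imwrite(f"pics/{n}1.png",cv2.resize(env.read_camera(n)[a:b,c:d],None,fx=5,fy=5,interpolation=cv2.INTER_CUBIC)[:600,:800])
E
```

```text
clock: 2.5
tcp_pos: [0.4706, 0.0059, 0.2881]
orientation: [0.707, -0.707, 0.012, -0.009]
wrist_force: [-0.8, 0.3, -0.7]
finger_gap: 0.0358
clk 2.5 tcp [0.4706 0.0059 0.2881] F [-0.8  0.3 -0.7] gap 0.0358
[[ 1.    -0.005  0.031]
 [-0.031  0.001  1.   ]
 [-0.005 -1.     0.001]]
q [-0.158  0.102 -0.019  1.454  0.    -0.128]
(np.float64(4.5), np.float64(64.0), np.float64(-3.5), np.float64(0.0))
```

View pics/scene1.png

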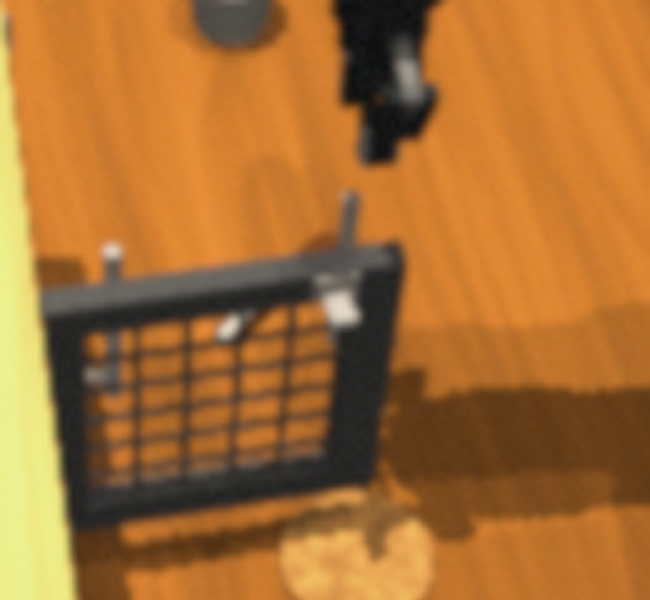

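View pics/top1.png

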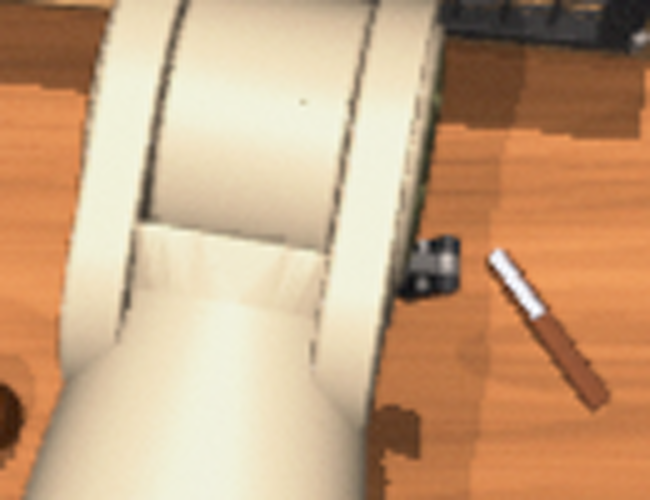

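The scene view shows the fingertips at about (375,150) in the crop, above the bar top at (350,195). The top view is hidden by the forearm.

```bash
python3 - <<'E'
from h import *
s,R=st()
tip=s["tcp_pos"]
f=lambda p:tuple(round((a-b)*5) for a,b in zip(proj("scene",p),(290,140)))
for k in(-.032,-.018,0,.018,.032): print(k,f(tip+R[:,2]*k))
print("bar pred",f((.4747,.0024,.258)),f((.4757,.006,.258)))
print(rel(.4747,.0024,.224,1.54))
E
```

```text
clk 2.6 tcp [0.472  0.006  0.2905] F [-0.9 -0.5  0.4] gap 0.0365
[[ 1.    -0.001  0.03 ]
 [-0.03   0.     1.   ]
 [-0.001 -1.     0.   ]]
q [-0.158  0.102 -0.014  1.456  0.    -0.128]
-0.032 (347, 115)
-0.018 (353, 134)
0 (361, 159)
0.018 (369, 184)
0.032 (375, 204)
bar pred (350, 192) (350, 197)
(np.float64(2.9), np.float64(66.5), np.float64(-3.6), np.float64(0.1))
```

```bash
python3 - <<'E'
from h import *
import cv2
im=env.read_camera("scene")
c=cv2.resize(im[130:200,320:400],None,fx=8,fy=8,interpolation=cv2.INTER_CUBIC).astype(float)
c=(255*(c/255)**.45).astype('uint8')
s,R=st();tip=s["tcp_pos"]
for k in(-.018,0,.018):
    for b in (0,.02):
        u,v=proj("scene",tip+R[:,2]*k-R[:,1]*b);cv2.circle(c,(int((u-320+.5)*8),int((v-130+.5)*8)),4,(0,0,255) if b==0 else (0,255,0),-1)
cv2.imwrite("pics/s2.png",c)
E
```

```text
clk 2.65 tcp [0.4726 0.006  0.2911] F [ 0.   0.2 -0.3] gap 0.0361
[[ 1.     0.     0.029]
 [-0.029  0.     1.   ]
 [ 0.    -1.     0.   ]]
q [-0.158  0.101 -0.013  1.456  0.    -0.128]
```

View pics/s2.png

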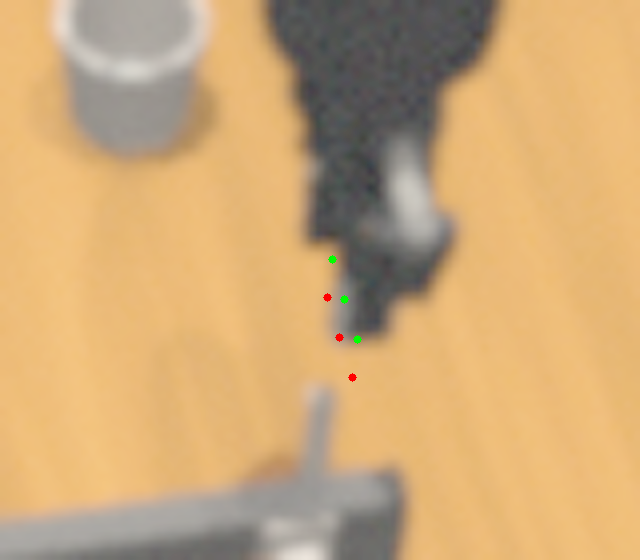

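```bash
python3 -m inch '[[[0,0,0,0],[0,0,0,0],[0,0,0,0],[0,0,0,0],[0,0,0,0],[0,0,0,0]]]' 0
cat > v.py <<'E'
from h import *
import cv2,sys
im=env.read_camera("scene");u0,v0=int(sys.argv[2]),int(sys.argv[3])
c=cv2.resize(im[v0:v0+70,u0:u0+80],None,fx=8,fy=8,interpolation=cv2.INTER_CUBIC).astype(float)
c=(255*(c/255)**.45).astype('uint8')
s,R=st();tip=s["tcp_pos"];g=s["finger_gap"]/2
for k in(-g,0,g):
    for b in (0,.02):
        u,v=proj("scene",tip+R[:,2]*k-R[:,1]*b);cv2.circle(c,(int((u-u0+.5)*8),int((v-v0+.5)*8)),3,(0,0,255) if b==0 else (0,255,0),-1)
cv2.imwrite(f"pics/{sys.argv[1]}.png",c)
E
python3 v.py s3 320 130
```

```text
clock: 3.25
tcp_pos: [0.4727, 0.0055, 0.2904]
orientation: [0.707, -0.707, 0.011, -0.011]
wrist_force: [0.9, -1.1, 0.4]
finger_gap: -0.0002
clk 3.3 tcp [0.4727 0.0055 0.2904] F [ 0.5 -0.2  0.1] gap -0.0002
[[ 1.    0.    0.03]
 [-0.03  0.    1.  ]
 [ 0.   -1.    0.  ]]
q [-0.158  0.102 -0.014  1.455  0.    -0.128]
```

View pics/s3.png

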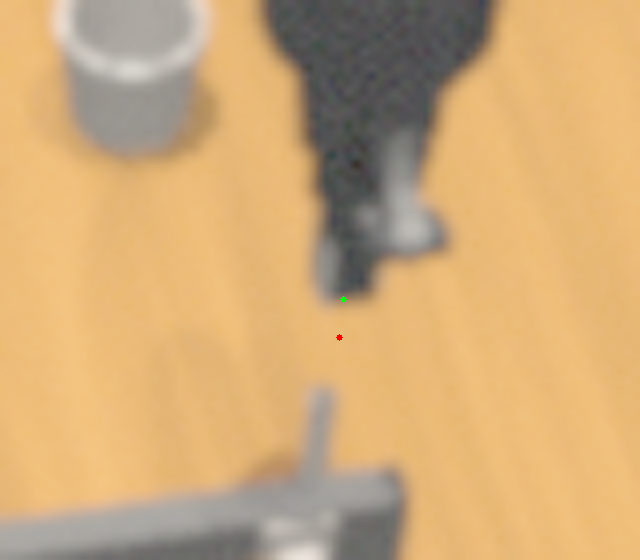

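```bash
python3 - <<'E'
from h import *
import cv2
R=np.array([[.935,-.001,.354],[-.354,-.001,.935],[0,-1,0]])
tip=np.array([.2033,.5373,.2046])
for n,u0,v0 in(("scene",510,290),("top",70,300)):
    im=cv2.imread(f"pics/{n}0.png");c=cv2.resize(im[v0:v0+100,u0:u0+100],None,fx=6,fy=6,interpolation=cv2.INTER_CUBIC).astype(float)
    c=(255*(c/255)**.45).astype('uint8')
    for k in(-.0425,0,.0425):
      for b,col in((0,(0,0,255)),(.013,(0,255,0))):
        u,v=proj(n,tip+R[:,2]*k-R[:,1]*b);cv2.circle(c,(int((u-u0+.5)*6),int((v-v0+.5)*6)),3,col,-1)
    cv2.imwrite(f"pics/{n}st.png",c)
    print(proj(n,[0,0,0]))
E
```

```text
(np.float64(491.22619236497815), np.float64(203.9599687911434))
(np.float64(316.92329187596005), np.float64(402.25288331355097))
```

View pics/scenest.png

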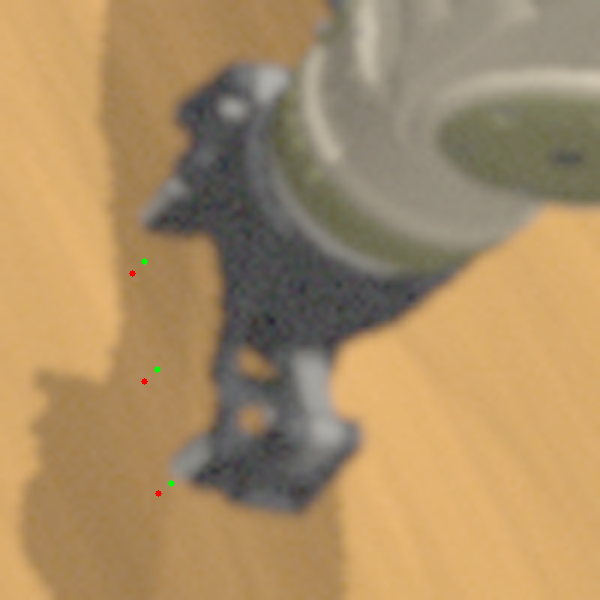

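View pics/topst.png

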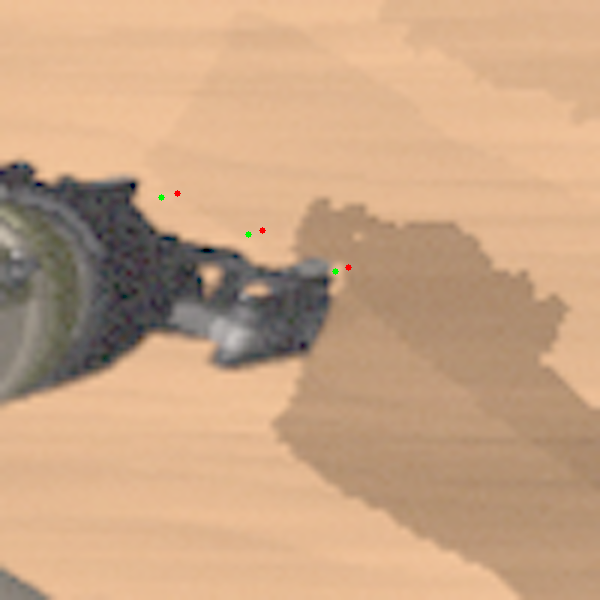

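```bash
python3 - <<'E'
from h import *
def tri(a,b):
    A=[];bb=[]
    for n,(u,v) in(("scene",a),("top",b)):
        m=env.camera_model(n);P=np.c_[m["R"],m["t"]];K=np.array([[m["fx"],0,m["cx"]],[0,m["fy"],m["cy"]],[0,0,1]]);P=K@P
        for r,c in((0,u),(1,v)): A.append(P[r,:3]-c*P[2,:3]);bb.append(c*P[2,3]-P[r,3])
    x,res,_,_=np.linalg.lstsq(np.array(A),np.array(bb),rcond=None);return x,res
R=np.array([[.935,-.001,.354],[-.354,-.001,.935],[0,-1,0]]);tip=np.array([.2033,.5373,.2046])
for a,b in(((150,220),(330,268)),((145,225),(330,275))):
    x,r=tri((510+a[0]/6-.5,290+a[1]/6-.5),(70+b[0]/6-.5,300+b[1]/6-.5));print(x,r,(R.T@(x-tip)).round(4))
# robot base flange circle sanity; left handle & corner triangulated
T=lambda x,y:(215+(x+.5)/4.2-.5,140+(y+.5)/4.2-.5)
S=lambda x,y:(190+(x+.5)/3-.5,120+(y+.5)/3-.5)
print("Lh",tri(S(511,178),T(428,407)));print("Rh",tri(S(368,211),T(416,187)))
print("corner",tri(S(346,440),T(27,75)),tri(S(298,36),T(742,135)))
E
```

```text
[0.19244461 0.48962203 0.24187417] [0.25453438] [ 0.0067 -0.0372 -0.0484]
[0.19082977 0.49028155 0.23746896] [0.85408819] [ 0.005  -0.0328 -0.0484]
Lh (array([0.47433424, 0.00075844, 0.25363599]), array([0.09549537]))
Rh (array([0.61299919, 0.01116264, 0.25392581]), array([1.27844743]))
corner (array([0.67801609, 0.25428746, 0.28392854]), array([0.08463369])) (array([ 0.64132715, -0.1915529 ,  0.28316904]), array([1.58609916]))
```

```bash
python3 -m inch '[[[2,0,-4,0],[2,0,-4,0],[2,0,-4,0],[2,0,-4,0],[2,10,-4,0],[2,20,-4,0],[2,30,-4,0],[2,40,-4,0],[2,40,-4,0]]]' 40 40
python3 v.py s4 320 130
```

```text
clock: 4.2
tcp_pos: [0.4734, 0.0017, 0.2484]
orientation: [0.707, -0.707, 0.012, -0.01]
wrist_force: [0.1, -0.2, -0.5]
finger_gap: 0.0401
clk 4.25 tcp [0.4738 0.0016 0.2493] F [-0.4  0.5 -0.4] gap 0.0398
[[ 1.    -0.002  0.03 ]
 [-0.03   0.     1.   ]
 [-0.002 -1.     0.   ]]
q [-0.166  0.108 -0.106  1.359  0.    -0.136]
```

View pics/s4.png

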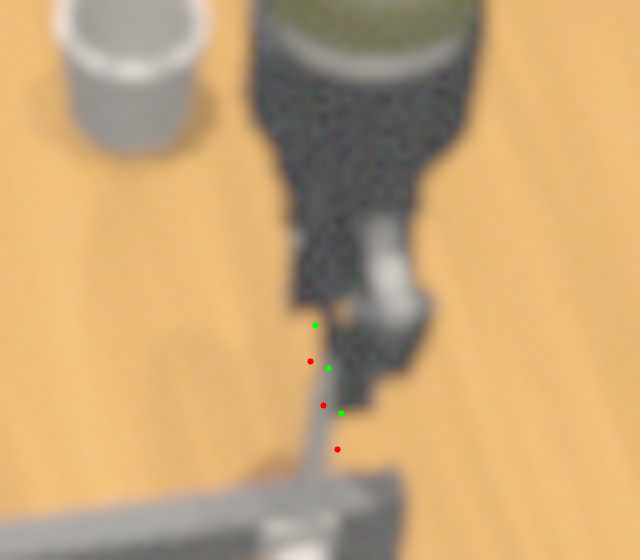

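```bash
python3 -m inch '[[[2,10,0,0],[3,20,0,0],[3,27,0,0],[3,27,0,0],[3,27,0,0]]]' 40 20
python3 v.py s5 320 130
```

```text
clock: 4.75
tcp_pos: [0.4774, 0.0014, 0.2232]
orientation: [0.707, -0.707, 0.011, -0.01]
wrist_force: [-0.6, -0.6, -0.4]
finger_gap: 0.0402
clk 4.8 tcp [0.4776 0.0014 0.2235] F [-1.2  0.4  0.6] gap 0.0402
[[ 1.    0.    0.03]
 [-0.03  0.    1.  ]
 [ 0.   -1.    0.  ]]
q [-0.165  0.119 -0.156  1.295  0.    -0.135]
```

View pics/s5.png

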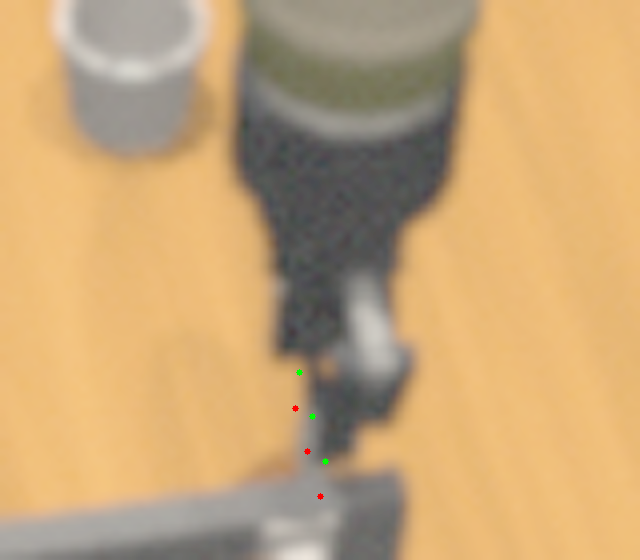

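```bash
python3 -m inch '[[[0,0,0,0],[0,0,0,0],[0,0,0,0],[0,0,0,0],[0,0,0,0],[0,0,0,0],[0,0,0,0]]]' 0 20
python3 v.py s6 320 130
```

```text
clock: 5.5
tcp_pos: [0.4779, 0.0014, 0.2238]
orientation: [0.707, -0.707, 0.01, -0.011]
wrist_force: [0.9, 0.8, 4.0]
finger_gap: 0.0083
clk 5.55 tcp [0.4779 0.0014 0.2238] F [0.8 0.7 3.7] gap 0.0082
[[ 1.     0.001  0.03 ]
 [-0.03   0.     1.   ]
 [ 0.001 -1.     0.   ]]
q [-0.165  0.119 -0.156  1.295  0.    -0.135]
```

View pics/s6.png

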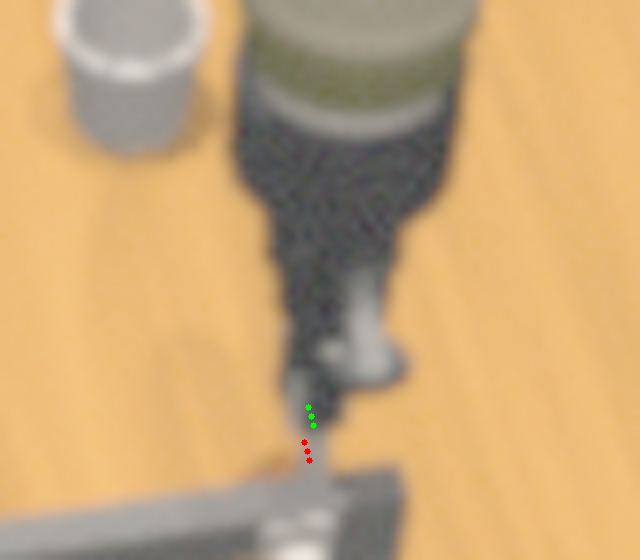

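```bash
cat >> h.py <<'E'
def plan(H,ths,z=None):
    s=env.get_state();z=z or s["tcp_pos"][2]
    for th in ths:
        p=hand(H,th);print(round(th,3),[float(round(float(a),1)) for a in rel(p[0],p[1],z,YAW+th)])
E
python3 - <<'E'
from h import *
print(hand(HL,1.635),hand(HL,1.62))
plan(HL,np.arange(1.59,1.19,-.04),.223)
E
```

```text
[0.47523881 0.00106558] [0.47463107 0.00384114]
1.59 [-4.6, 0.8, 7.9, 1.8]
1.55 [-6.0, 0.8, 15.3, 4.1]
1.51 [-7.1, 0.8, 22.8, 6.4]
1.47 [-8.0, 0.8, 30.4, 8.7]
1.43 [-8.5, 0.8, 37.9, 11.0]
1.39 [-8.7, 0.8, 45.5, 13.3]
1.35 [-8.6, 0.8, 53.1, 15.6]
1.31 [-8.2, 0.8, 60.6, 17.9]
1.27 [-7.5, 0.8, 68.2, 20.1]
1.23 [-6.5, 0.8, 75.7, 22.4]
1.19 [-5.2, 0.8, 83.2, 24.7]
```

```bash
python3 -m inch '[[[-3,0,4,1],[-4,0,9,2],[-5,0,15,4],[-6,0,23,6],[-7,0,30,9],[-8,0,38,11],[-8,0,45,13],[-8,0,53,16],[-7,0,60,18],[-7,0,68,20]]]'
python3 - <<'E'
from h import *
plan(HL,np.arange(1.23,.80,-.04),.223)
E
```

```text
clock: 6.55
tcp_pos: [0.4751, 0.0686, 0.2239]
orientation: [-0.694, 0.695, -0.132, 0.136]
wrist_force: [8.6, -4.4, -0.4]
finger_gap: 0.0081
1.23 [-4.6, 0.8, 7.5, 2.3]
1.19 [-6.0, 0.8, 14.9, 4.6]
1.15 [-7.0, 0.8, 22.4, 6.8]
1.11 [-7.8, 0.8, 30.0, 9.1]
1.07 [-8.2, 0.8, 37.5, 11.4]
1.03 [-8.4, 0.8, 45.1, 13.7]
0.99 [-8.2, 0.8, 52.7, 16.0]
0.95 [-7.8, 0.8, 60.2, 18.3]
0.91 [-7.0, 0.8, 67.8, 20.6]
0.87 [-6.0, 0.8, 75.3, 22.9]
0.83 [-4.6, 0.8, 82.7, 25.2]
```

```bash
python3 -m inch '[[[-3,0,7,2],[-4,0,15,5],[-5,0,22,7],[-6,0,30,9],[-6,0,38,11],[-6,0,45,14],[-6,0,53,16],[-6,0,60,18],[-5,0,68,21],[-4,0,75,23]]]'
python3 - <<'E'
from h import *
plan(HL,np.arange(.83,.4,-.04),.223)
E
```

```text
clock: 7.55
tcp_pos: [0.5, 0.1385, 0.2239]
orientation: [-0.652, 0.654, -0.268, 0.273]
wrist_force: [9.0, -8.1, 0.2]
finger_gap: 0.0079
0.83 [-4.9, 0.8, 7.3, 2.1]
0.79 [-6.2, 0.8, 14.7, 4.4]
0.75 [-7.3, 0.8, 22.2, 6.7]
0.71 [-8.1, 0.8, 29.7, 9.0]
0.67 [-8.6, 0.8, 37.3, 11.3]
0.63 [-8.8, 0.8, 44.9, 13.6]
0.59 [-8.6, 0.8, 52.5, 15.9]
0.55 [-8.2, 0.9, 60.0, 18.1]
0.51 [-7.5, 0.9, 67.6, 20.4]
0.47 [-6.4, 0.9, 75.1, 22.7]
0.43 [-5.1, 0.9, 82.5, 25.0]
```

```bash
python3 -m inch '[[[0,0,0,0],[0,0,0,0],[0,0,0,0]]]' 18 20
python3 v.py s7 300 150; python3 - <<'E'
from h import *
import cv2
cv2.imwrite("pics/t7.png",cv2.resize(env.read_camera("top")[130:260,215:405],None,fx=4.2,fy=4.2,interpolation=cv2.INTER_CUBIC))
E
```

```text
clock: 7.85
tcp_pos: [0.4956, 0.1407, 0.2228]
orientation: [-0.654, 0.654, -0.27, 0.268]
wrist_force: [-0.9, 0.5, 0.2]
finger_gap: 0.0179
clk 7.9 tcp [0.4958 0.1407 0.223 ] F [-0.4  0.1  0.5] gap 0.0181
[[ 0.711 -0.002  0.704]
 [-0.704 -0.     0.711]
 [-0.001 -1.    -0.001]]
q [ 0.121  0.194 -0.068  1.31   0.     0.901]
```

View pics/s7.png

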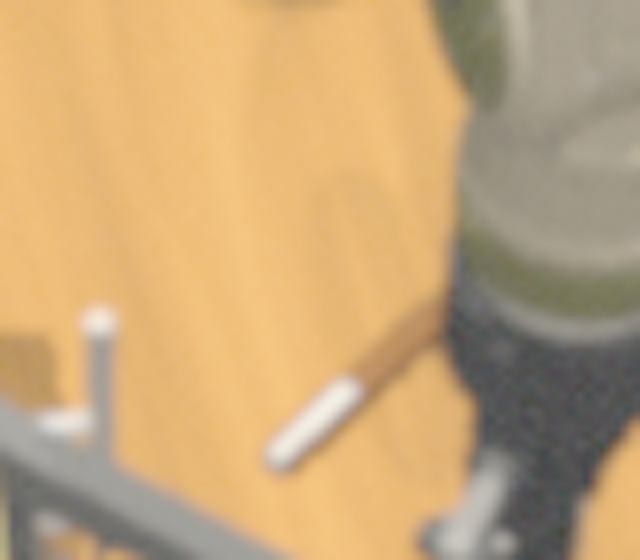

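View pics/t7.png

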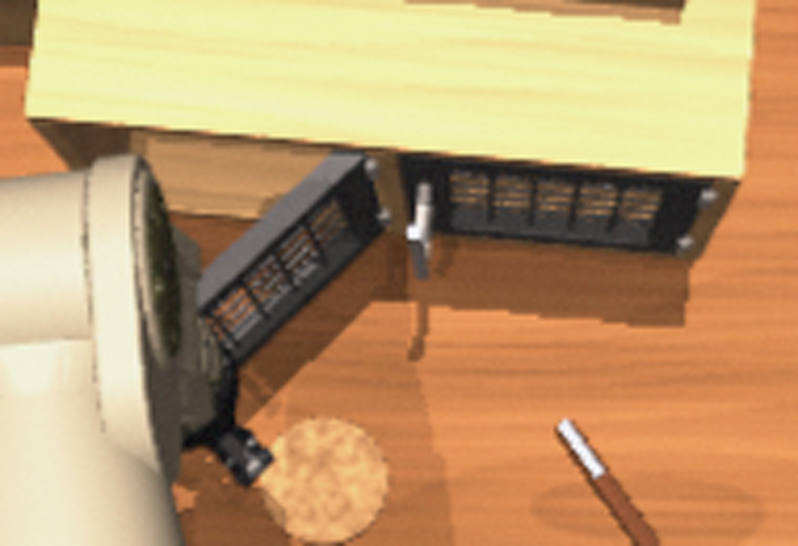

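The scene crop shows the right handle top at (98,322); the gripper at the lower right stays clear of the corkscrew. In the top crop the left door is about half closed, running (375,165) to (200,300).

```bash
python3 - <<'E'
from h import *
plan(HL,np.arange(.83,.4,-.04),.223)
E
```

```text
0.83 [-0.4, 0.1, 8.6, 2.4]
0.79 [-1.7, 0.1, 16.0, 4.7]
0.75 [-2.8, 0.1, 23.6, 6.9]
0.71 [-3.5, 0.0, 31.1, 9.2]
0.67 [-4.0, 0.0, 38.7, 11.5]
0.63 [-4.1, 0.0, 46.2, 13.8]
0.59 [-3.9, 0.0, 53.8, 16.1]
0.55 [-3.5, 0.0, 61.4, 18.4]
0.51 [-2.7, 0.0, 68.9, 20.7]
0.47 [-1.6, 0.0, 76.4, 23.0]
0.43 [-0.3, -0.0, 83.9, 25.3]
```

```bash
python3 -m inch '[[[2,0,8,2],[1,0,16,5],[0,0,23,7],[-1,0,31,9],[-1,0,38,11],[-1,0,46,14],[-1,0,53,16],[0,0,61,18],[0,0,68,21],[1,0,76,23]]]'
python3 - <<'E'
from h import *
plan(HL,np.arange(.47,.14,-.04),.223)
import cv2
cv2.imwrite("pics/t8.png",cv2.resize(env.read_camera("top")[130:260,215:405],None,fx=4.2,fy=4.2,interpolation=cv2.INTER_CUBIC))
E
python3 v.py s8 310 210
```

```text
clock: 8.95
tcp_pos: [0.5495, 0.1936, 0.2232]
orientation: [-0.586, 0.588, -0.395, 0.394]
wrist_force: [-2.3, -1.9, 0.8]
finger_gap: 0.0177
0.47 [-2.7, 0.2, 0.0, -0.1]
0.43 [-4.4, 0.2, 7.4, 2.2]
0.39 [-5.7, 0.1, 14.9, 4.5]
0.35 [-6.8, 0.1, 22.4, 6.8]
0.31 [-7.6, 0.1, 29.9, 9.1]
0.27 [-8.0, 0.1, 37.5, 11.3]
0.23 [-8.2, 0.1, 45.0, 13.6]
0.19 [-8.1, 0.0, 52.6, 15.9]
0.15 [-7.6, 0.0, 60.2, 18.2]
clk 9.05 tcp [0.5508 0.1943 0.223 ] F [-0.3  0.4 -0.6] gap 0.018
[[ 0.379 -0.001  0.925]
 [-0.925  0.     0.379]
 [-0.    -1.    -0.001]]
q [0.202 0.328 0.11  1.353 0.    1.383]
```

View pics/s8.png

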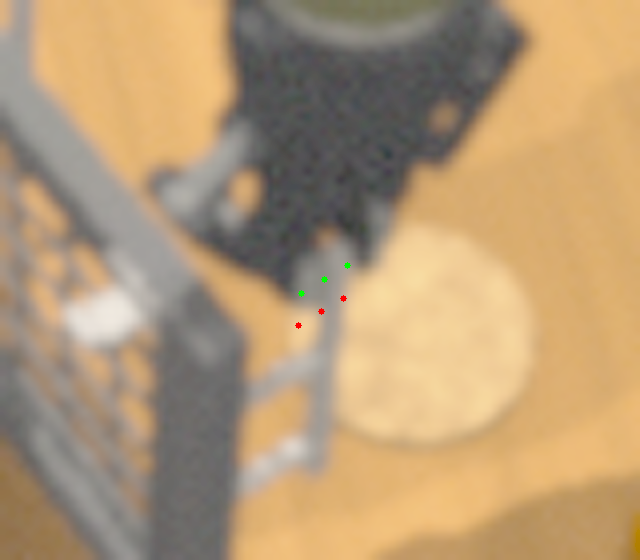

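View pics/t8.png

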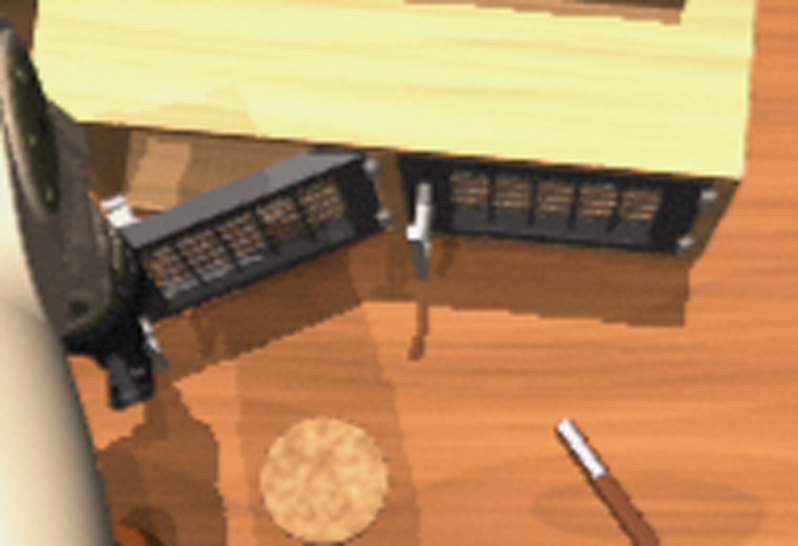

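```bash
python3 -m inch '[[[-4,0,7,2],[-5,0,15,4],[-7,0,22,7],[-8,0,30,9],[-8,0,37,11],[-8,0,45,13],[-8,0,52,16],[-8,0,52,16]]]'
python3 - <<'E'
from h import *
st()
plan(HL,[.19,.15,.11,.07,.03,0,-.03,-.05],.223)
E
python3 v.py s9 320 210
```

```text
clock: 9.85
tcp_pos: [0.5961, 0.2211, 0.223]
orientation: [-0.527, 0.527, -0.472, 0.472]
wrist_force: [0.0, 0.2, -0.7]
finger_gap: 0.018
clk 9.85 tcp [0.5961 0.2211 0.223 ] F [ 0.   0.2 -0.7] gap 0.018
[[ 0.11  -0.     0.994]
 [-0.994  0.     0.11 ]
 [-0.    -1.    -0.   ]]
q [0.229 0.434 0.264 1.402 0.    1.69 ]
0.19 [-0.0, -0.0, -0.8, 0.1]
0.15 [-1.7, -0.0, 6.6, 2.4]
0.11 [-3.0, -0.0, 14.0, 4.6]
0.07 [-4.0, -0.0, 21.5, 6.9]
0.03 [-4.8, -0.0, 29.0, 9.2]
0 [-5.2, -0.0, 34.7, 10.9]
-0.03 [-5.3, -0.0, 40.4, 12.7]
-0.05 [-5.4, -0.0, 44.2, 13.8]
clk 9.9 tcp [0.5959 0.221  0.2231] F [-0.2  0.   0.1] gap 0.018
[[ 0.111 -0.     0.994]
 [-0.994  0.     0.111]
 [-0.    -1.    -0.   ]]
q [0.229 0.433 0.264 1.402 0.    1.689]
```

View pics/s9.png

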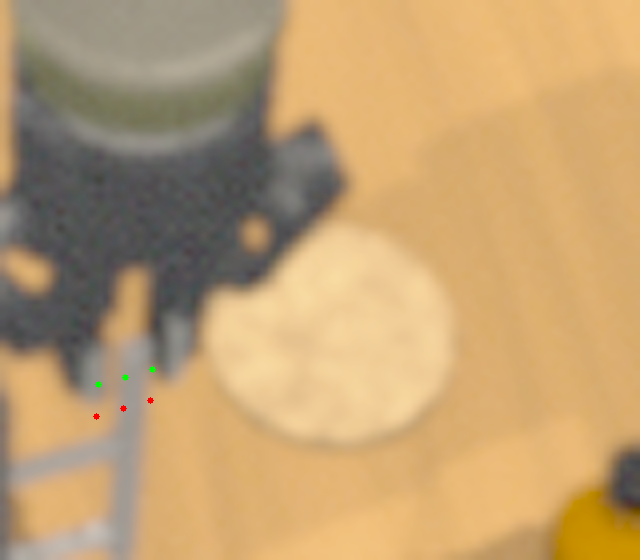

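The scene crop shows the bar (135,345) between the two fingers, near the outer one. Next is a slow approach to the catch.

```bash
python3 -m inch '[[[-1,0,4,1],[-2,0,8,2],[-3,0,12,4],[-3,0,15,5],[-3,0,17,6],[-3,0,18,6]]]'
python3 - <<'E'
from h import *
s,R=st();print("Ftool",R.T@s["wrist_force"])
plan(HL,[.11,.07,.03,0,-.03,-.05],.223)
E
```

```text
clock: 10.5
tcp_pos: [0.6138, 0.2264, 0.2234]
orientation: [0.501, -0.501, 0.499, -0.499]
wrist_force: [-0.3, 1.6, 0.6]
finger_gap: 0.0178
clk 10.5 tcp [0.6138 0.2264 0.2234] F [-0.3  1.6  0.6] gap 0.0178
[[ 0.005  0.     1.   ]
 [-1.     0.     0.005]
 [-0.    -1.     0.   ]]
q [0.231 0.472 0.325 1.423 0.    1.797]
Ftool [-1.5830347  -0.60698932 -0.26811965]
0.11 [0.7, 0.4, -4.1, -1.4]
0.07 [-1.1, 0.4, 3.2, 0.9]
0.03 [-2.6, 0.4, 10.6, 3.2]
0 [-3.6, 0.4, 16.2, 4.9]
-0.03 [-4.4, 0.4, 21.9, 6.6]
-0.05 [-4.8, 0.4, 25.6, 7.8]
```

```bash
for i in 1; do python3 -m inch '[[[0,0,1,0],[0,0,2,0],[-1,0,3,1],[-1,0,4,1]]]'; python3 -m inch '[[[0,0,1,0],[0,0,2,0],[-1,0,2,1],[-1,0,2,1]]]'; done
```

```text
clock: 10.9
tcp_pos: [0.6176, 0.2271, 0.2235]
orientation: [-0.497, 0.497, -0.503, 0.503]
wrist_force: [-0.6, 0.9, -0.7]
finger_gap: 0.018
clock: 11.3
tcp_pos: [0.6198, 0.228, 0.2235]
orientation: [-0.492, 0.492, -0.508, 0.508]
wrist_force: [1.3, 0.9, -0.7]
finger_gap: 0.0178
```

```bash
python3 -m inch '[[[0,0,1,0],[0,0,2,0],[0,0,2,0]]]'; python3 -m inch '[[[0,0,1,0],[-1,0,2,1],[-1,0,2,1]]]'; 
```

```text
clock: 11.6
tcp_pos: [0.6216, 0.228, 0.2234]
orientation: [-0.492, 0.492, -0.507, 0.507]
wrist_force: [-0.6, 0.1, 0.8]
finger_gap: 0.0178
clock: 11.9
tcp_pos: [0.6238, 0.2289, 0.2234]
orientation: [-0.488, 0.488, -0.512, 0.512]
wrist_force: [0.3, -0.9, 0.2]
finger_gap: 0.0178
```

```bash
python3 v.py s10 320 210;python3 - <<'E'
from h import *
plan(HL,[.05,.03,0,-.03,-.05],.223)
E
```

```text
clk 11.95 tcp [0.6238 0.2288 0.2234] F [-0.5  0.3  0.4] gap 0.0179
[[-0.048  0.     0.999]
 [-0.999 -0.    -0.048]
 [ 0.    -1.     0.   ]]
q [ 0.231  0.495  0.361  1.437 -0.     1.85 ]
0.05 [0.7, 0.4, -3.1, -1.0]
0.03 [-0.2, 0.4, 0.6, 0.2]
0 [-1.5, 0.4, 6.1, 1.9]
-0.03 [-2.5, 0.4, 11.7, 3.6]
-0.05 [-3.2, 0.4, 15.4, 4.8]
```

View pics/s10.png

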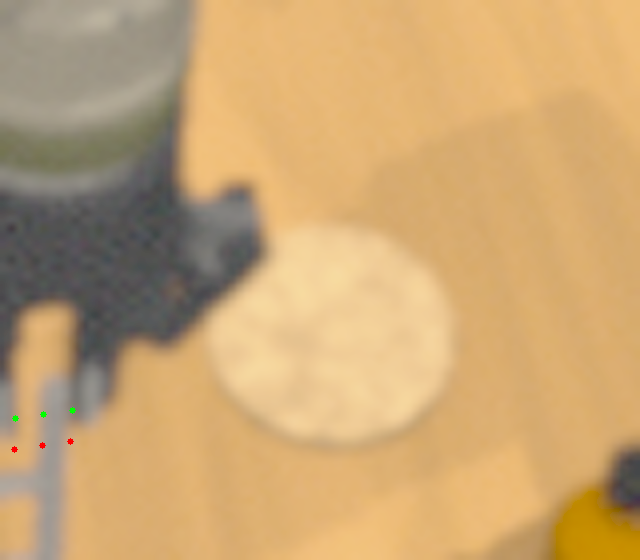

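```bash
python3 -m inch '[[[0,0,1,0],[0,0,2,0],[0,0,2,0]]]'; python3 -m inch '[[[0,0,1,0],[-1,0,2,1],[-1,0,2,1]]]'
```

```text
clock: 12.25
tcp_pos: [0.6257, 0.2289, 0.2234]
orientation: [-0.488, 0.488, -0.512, 0.512]
wrist_force: [0.1, 1.0, -0.1]
finger_gap: 0.0182
clock: 12.55
tcp_pos: [0.6278, 0.2297, 0.2234]
orientation: [-0.483, 0.483, -0.516, 0.516]
wrist_force: [-0.1, -0.7, -0.2]
finger_gap: 0.018
```

```bash
python3 -m inch '[[[0,0,1,0],[0,0,2,0],[0,0,2,0]]]'; python3 -m inch '[[[0,0,1,0],[0,0,2,0],[0,0,2,0]]]'
```

```text
clock: 12.85
tcp_pos: [0.6298, 0.2296, 0.2234]
orientation: [-0.484, 0.483, -0.516, 0.516]
wrist_force: [-0.3, 0.6, -0.9]
finger_gap: 0.0179
clock: 13.15
tcp_pos: [0.6317, 0.2295, 0.2234]
orientation: [0.484, -0.483, 0.516, -0.516]
wrist_force: [-0.5, -0.2, -0.3]
finger_gap: 0.0184
```

```bash
python3 -m inch '[[[0,0,1,0],[0,0,1,0]]]'; python3 -m inch '[[[0,0,1,0],[0,0,1,0]]]';python3 -m inch '[[[0,0,1,0],[0,0,1,0]]]'
```

```text
clock: 13.35
tcp_pos: [0.6321, 0.2295, 0.2233]
orientation: [0.483, -0.484, 0.516, -0.516]
wrist_force: [-3.9, -0.1, 0.8]
finger_gap: 0.0178
clock: 13.55
tcp_pos: [0.6324, 0.2296, 0.2233]
orientation: [0.483, -0.484, 0.517, -0.515]
wrist_force: [-4.9, 1.0, 0.5]
finger_gap: 0.0183
clock: 13.75
tcp_pos: [0.6327, 0.2296, 0.2233]
orientation: [0.483, -0.484, 0.517, -0.515]
wrist_force: [-7.5, 1.1, 1.0]
finger_gap: 0.0178
```

```bash
python3 v.py s11 310 210;python3 - <<'E'
from h import *
import cv2
cv2.imwrite("pics/t11.png",cv2.resize(env.read_camera("top")[130:260,215:405],None,fx=4.2,fy=4.2,interpolation=cv2.INTER_CUBIC))
E
```

```text
clk 13.8 tcp [0.6327 0.2296 0.2233] F [-6.9  1.5  2.2] gap 0.018
[[-0.064 -0.003  0.998]
 [-0.998  0.    -0.064]
 [-0.    -1.    -0.003]]
q [2.280e-01 5.180e-01 3.970e-01 1.454e+00 1.000e-03 1.864e+00]
```

View pics/s11.png

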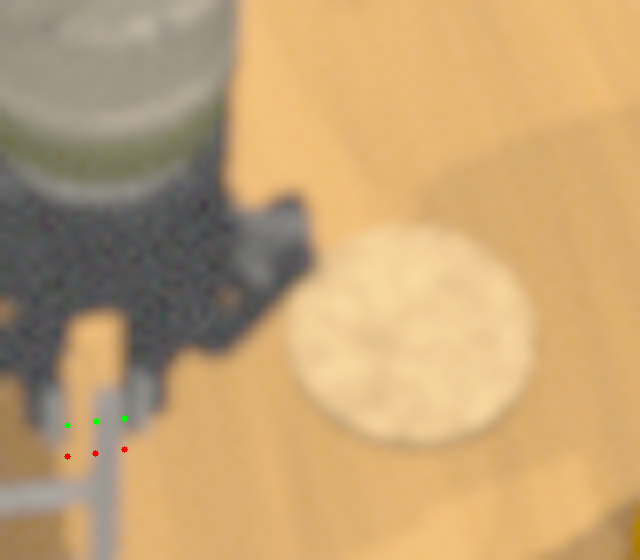

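View pics/t11.png

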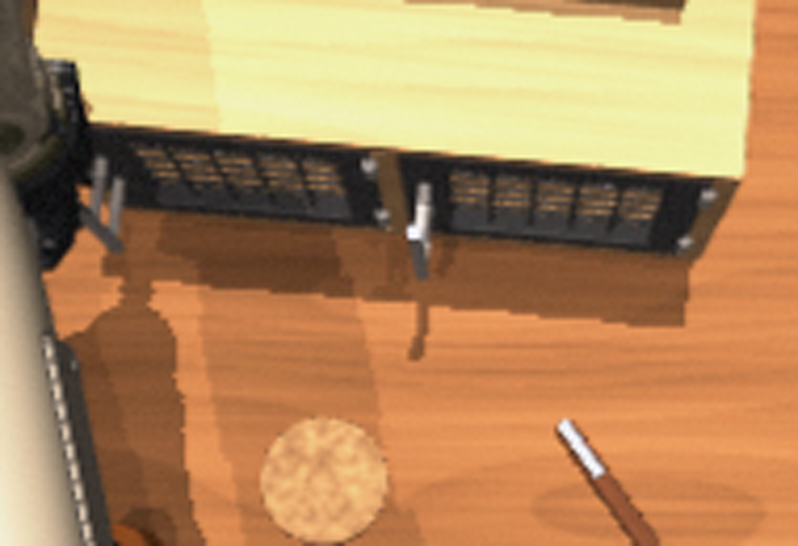

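```bash
python3 -m inch '[[[0,0,1,0],[0,0,1,0]]]'; python3 -m inch '[[[0,0,1,0],[0,0,1,0]]]';python3 -m inch '[[[0,0,1,0],[0,0,1,0]]]';python3 -m inch '[[[0,0,1,0],[0,0,1,0]]]'
```

```text
clock: 14.05
tcp_pos: [0.633, 0.2297, 0.2233]
orientation: [0.483, -0.485, 0.517, -0.515]
wrist_force: [-8.3, 1.6, 2.6]
finger_gap: 0.018
clock: 14.25
tcp_pos: [0.634, 0.2299, 0.2233]
orientation: [0.483, -0.485, 0.517, -0.514]
wrist_force: [-7.8, 2.3, 3.1]
finger_gap: 0.018
clock: 14.45
tcp_pos: [0.6356, 0.2301, 0.2233]
orientation: [0.483, -0.484, 0.517, -0.515]
wrist_force: [-6.0, 3.4, 1.9]
finger_gap: 0.018
clock: 14.65
tcp_pos: [0.637, 0.2303, 0.2233]
orientation: [0.484, -0.484, 0.517, -0.515]
wrist_force: [-5.6, 4.0, 2.1]
finger_gap: 0.018
```

```bash
python3 -m inch '[[[0,0,1,0],[0,0,1,0]]]'; python3 -m inch '[[[0,0,1,0],[0,0,1,0]]]';python3 -m inch '[[[0,0,1,0],[0,0,1,0]]]';python3 -m inch '[[[0,0,1,0],[0,0,1,0]]]'
```

```text
clock: 14.85
tcp_pos: [0.6387, 0.2301, 0.2233]
orientation: [0.484, -0.484, 0.517, -0.515]
wrist_force: [-4.1, 3.0, 1.5]
finger_gap: 0.018
clock: 15.05
tcp_pos: [0.6406, 0.2291, 0.2233]
orientation: [0.484, -0.483, 0.516, -0.516]
wrist_force: [-0.4, 2.0, -0.9]
finger_gap: 0.0177
clock: 15.25
tcp_pos: [0.6417, 0.2288, 0.2234]
orientation: [0.483, -0.483, 0.516, -0.516]
wrist_force: [-1.2, 1.7, 0.3]
finger_gap: 0.0181
clock: 15.45
tcp_pos: [0.6419, 0.2288, 0.2233]
orientation: [0.483, -0.484, 0.516, -0.516]
wrist_force: [-4.3, 2.4, 0.6]
finger_gap: 0.018
```

```bash
python3 -m inch '[[[0,0,1,0],[0,0,1,0],[0,0,1,0]]]'; python3 -m inch '[[[0,0,-2,0],[0,0,-4,0],[0,0,-4,0],[0,0,-4,0]]]'; python3 v.py s12 310 210;python3 - <<'E'
from h import *
import cv2
cv2.imwrite("pics/t12.png",cv2.resize(env.read_camera("top")[130:260,215:405],None,fx=4.2,fy=4.2,interpolation=cv2.INTER_CUBIC))
E
```

```text
clock: 15.75
tcp_pos: [0.642, 0.2289, 0.2233]
orientation: [0.483, -0.484, 0.517, -0.515]
wrist_force: [-7.1, 2.2, 1.0]
finger_gap: 0.0179
clock: 16.15
tcp_pos: [0.6401, 0.2286, 0.2236]
orientation: [-0.484, 0.483, -0.516, 0.516]
wrist_force: [-0.1, 0.3, 0.6]
finger_gap: 0.0179
clk 16.2 tcp [0.6401 0.2287 0.2235] F [0.2 0.1 0.2] gap 0.0178
[[-0.065  0.001  0.998]
 [-0.998 -0.    -0.065]
 [ 0.    -1.     0.001]]
q [ 0.225  0.528  0.416  1.457 -0.     1.862]
```

View pics/s12.png

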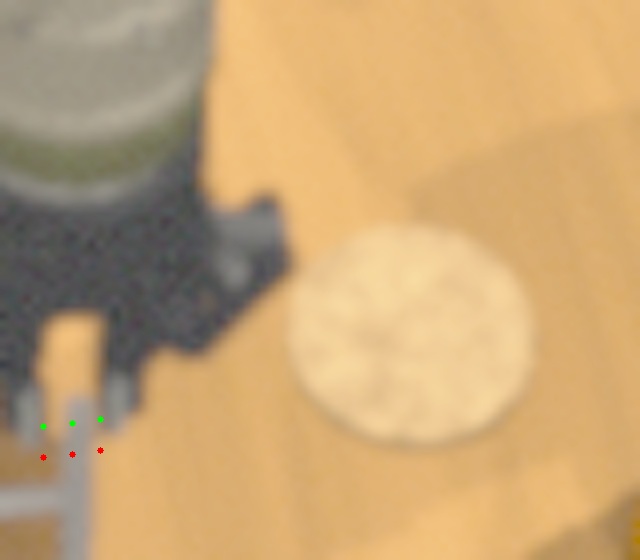

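View pics/t12.png

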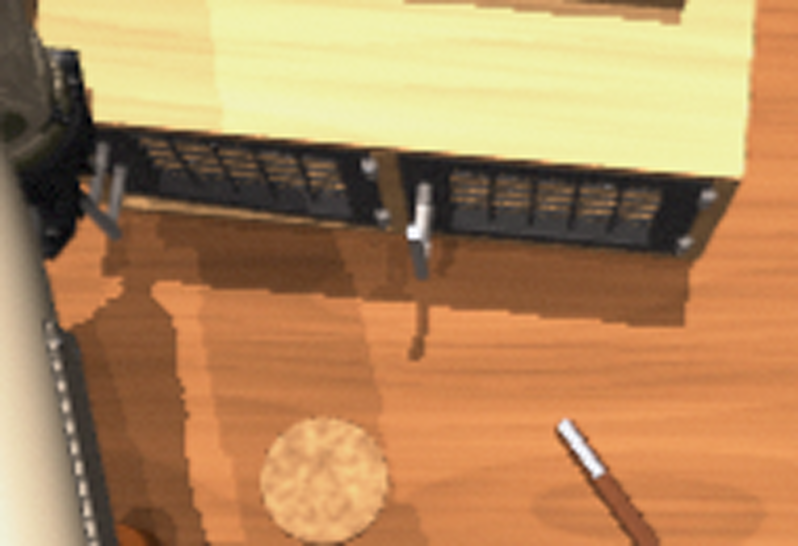

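Bar stays put with a visible gap to the outer pad and zero force: the left door is snapped home, slightly behind flush. Releasing.

```bash
python3 -m inch '[[[0,0,-1,0],[0,0,-1,0],[0,0,-1,0],[0,-20,-1,0],[0,-50,-1,0],[0,-80,-1,0],[0,-107,-1,0],[0,-107,-1,0]]]' 38 40;python3 - <<'E'
from h import *
st();print(rel(.6125,.012,.33,YAW))
import cv2
cv2.imwrite("pics/s13.png",cv2.resize(env.read_camera("scene")[150:320,240:400],None,fx=4,fy=3.5,interpolation=cv2.INTER_CUBIC))
E
```

```text
clock: 17.05
tcp_pos: [0.64, 0.2293, 0.335]
orientation: [-0.486, 0.481, -0.515, 0.517]
wrist_force: [-0.2, -0.3, 0.1]
finger_gap: 0.0382
clk 17.05 tcp [0.64   0.2293 0.335 ] F [-0.2 -0.3  0.1] gap 0.0382
[[-0.065  0.008  0.998]
 [-0.998  0.002 -0.065]
 [-0.002 -1.     0.008]]
q [ 0.226  0.57   0.76   1.753 -0.     1.862]
(np.float64(218.6), np.float64(4.4), np.float64(-13.3), np.float64(0.9))
```

View pics/s13.png

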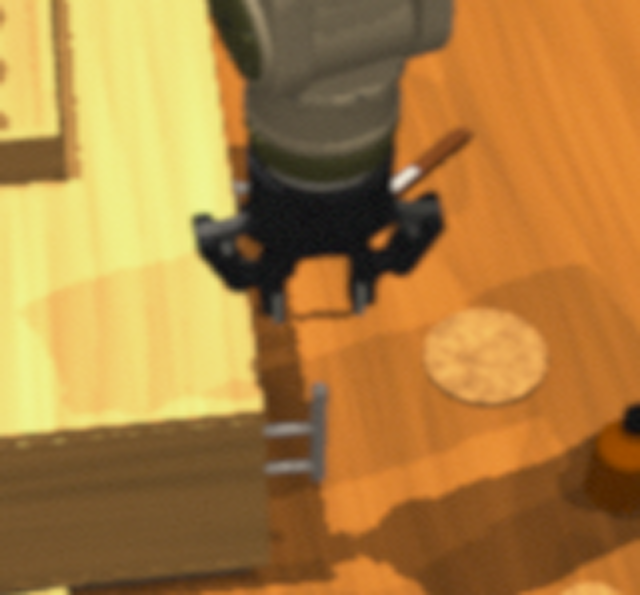

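The left handle (318,430 in the crop) stands alone, with the door shut and the gripper lifted clear. Moving to the right handle.

```bash
python3 -m inch '[[[27,0,-13,1],[55,0,-13,1],[82,0,-13,1],[110,0,-13,1],[137,0,-13,1],[164,0,-13,1],[192,0,-13,1],[219,0,-13,1],[219,30,-13,1],[219,45,-13,1]]]';python3 -m inch '[[[0,0,0,0],[0,0,0,0]]]';python3 - <<'E'
from h import *
print(rel(.6125,.012,.224,YAW))
import cv2
cv2.imwrite("pics/t14.png",cv2.resize(env.read_camera("top")[130:260,215:405],None,fx=4.2,fy=4.2,interpolation=cv2.INTER_CUBIC))
E
python3 v.py s14 280 150
```

```text
clock: 18.1
tcp_pos: [0.6104, 0.0102, 0.2821]
orientation: [0.478, -0.479, 0.522, -0.52]
wrist_force: [-0.7, 0.5, -0.4]
finger_gap: 0.0375
clock: 18.3
tcp_pos: [0.6108, 0.0114, 0.2846]
orientation: [0.479, -0.479, 0.521, -0.52]
wrist_force: [0.4, -1.0, 0.7]
finger_gap: 0.0381
(np.float64(-0.7), np.float64(60.6), np.float64(1.8), np.float64(-0.1))
clk 18.4 tcp [0.6116 0.0115 0.2861] F [ 0.2 -0.   1.4] gap 0.0383
[[-0.082  0.001  0.997]
 [-0.997 -0.    -0.082]
 [-0.    -1.     0.001]]
q [-0.112  0.385  0.344  1.529  0.     1.541]
```

View pics/s14.png

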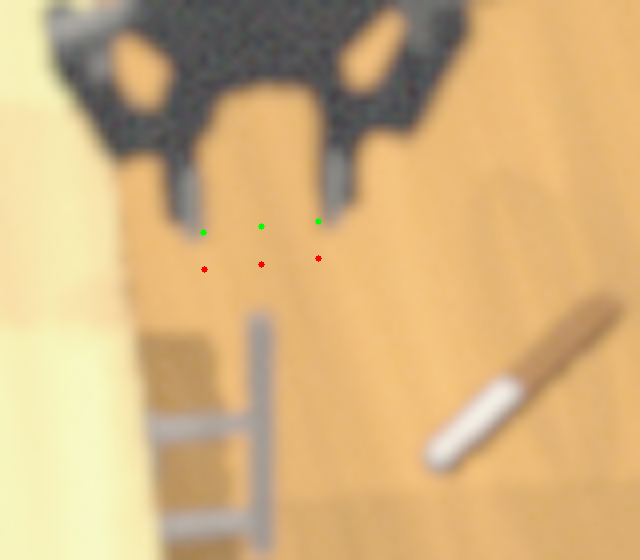

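View pics/t14.png

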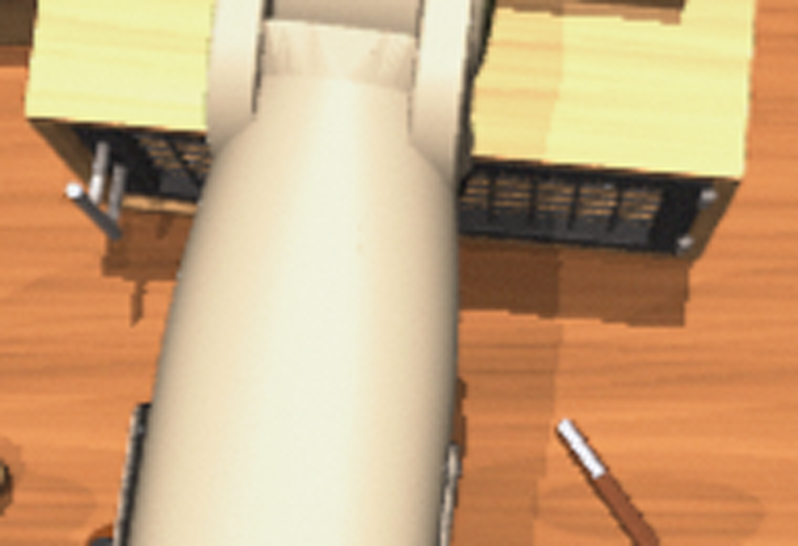

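The scene crop shows the fingers at x≈190 and 335 straddling the bar at x=260. Descending and gripping.

```bash
python3 -m inch '[[[0,20,0,0],[0,40,0,0],[0,56,0,0],[0,62,0,0],[0,62,0,0]]]'; python3 -m inch '[[[0,0,0,0],[0,0,0,0],[0,0,0,0],[0,0,0,0],[0,0,0,0],[0,0,0,0],[0,0,0,0]]]' 0 40; python3 v.py s15 280 150; python3 -c "
from h import *
plan(HR,[0,.01,.02,.03,.05,.08,.11,.14])"
```

```text
clock: 18.9
tcp_pos: [0.6112, 0.0116, 0.2233]
orientation: [0.479, -0.479, 0.52, -0.52]
wrist_force: [0.8, -0.7, -0.8]
finger_gap: 0.038
clock: 19.6
tcp_pos: [0.6118, 0.0114, 0.2248]
orientation: [-0.48, 0.478, -0.52, 0.521]
wrist_force: [-1.5, 0.0, 5.5]
finger_gap: 0.0071
clk 19.65 tcp [0.6119 0.0113 0.2248] F [-0.6  1.3  5.4] gap 0.0067
[[-0.082  0.002  0.997]
 [-0.997 -0.    -0.082]
 [-0.    -1.     0.002]]
q [-0.113  0.381  0.191  1.378  0.     1.541]
0 [-1.9, 0.0, 0.4, -0.1]
0.01 [-1.4, -0.0, -1.4, -0.7]
0.02 [-1.0, -0.0, -3.3, -1.2]
0.03 [-0.5, -0.0, -5.1, -1.8]
0.05 [0.6, -0.0, -8.7, -3.0]
0.08 [2.3, -0.0, -14.2, -4.7]
0.11 [4.2, -0.0, -19.5, -6.4]
0.14 [6.2, -0.1, -24.8, -8.1]
```

View pics/s15.png

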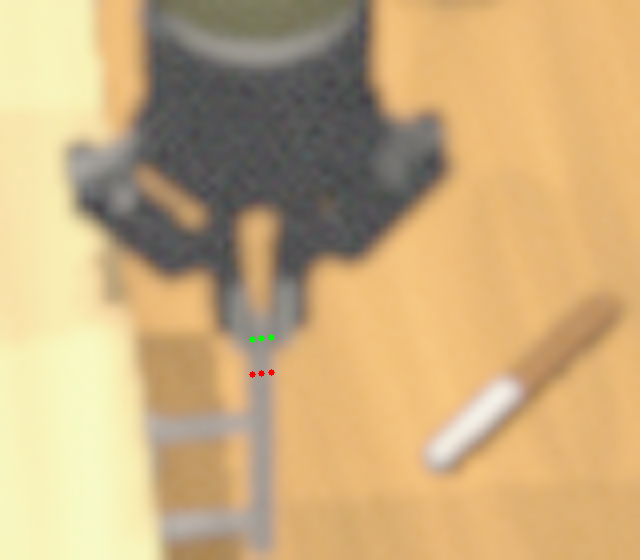

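```bash
python3 -m inch '[[[0,0,-1,0],[0,0,-2,0],[0,0,-3,-1],[0,0,-4,-1]]]'; python3 -m inch '[[[0,0,-1,0],[0,0,-2,0]]]'; python3 -m inch '[[[0,0,-1,0],[0,0,-2,0]]]'
```

```text
clock: 20.05
tcp_pos: [0.6112, 0.0112, 0.2248]
orientation: [-0.486, 0.481, -0.514, 0.518]
wrist_force: [10.0, -0.7, 3.3]
finger_gap: 0.0067
clock: 20.25
tcp_pos: [0.6092, 0.0109, 0.2248]
orientation: [-0.485, 0.482, -0.514, 0.518]
wrist_force: [7.5, -2.9, 3.4]
finger_gap: 0.007
clock: 20.45
tcp_pos: [0.6059, 0.0103, 0.2248]
orientation: [-0.484, 0.483, -0.514, 0.518]
wrist_force: [3.7, -4.2, 5.2]
finger_gap: 0.0065
```

```bash
python3 -m inch '[[[0,0,-1,0],[0,0,-2,0],[0,0,-3,-1],[1,0,-4,-1]]]'; python3 -m inch '[[[0,0,-2,-1],[1,0,-4,-1],[1,0,-6,-2],[2,0,-8,-2],[2,0,-10,-3]]]';python3 -c "
from h import *
st()
plan(HR,np.arange(.14,.6,.04),.224)"
```

```text
clock: 20.85
tcp_pos: [0.5991, 0.0089, 0.2247]
orientation: [-0.487, 0.489, -0.511, 0.513]
wrist_force: [-0.8, -4.2, 8.0]
finger_gap: 0.0072
clock: 21.35
tcp_pos: [0.591, 0.0068, 0.2248]
orientation: [-0.501, 0.501, -0.497, 0.502]
wrist_force: [3.7, -8.6, 5.3]
finger_gap: 0.0072
clk 21.35 tcp [0.591  0.0068 0.2248] F [ 3.7 -8.6  5.3] gap 0.0072
[[ 0.003  0.004  1.   ]
 [-1.    -0.005  0.003]
 [ 0.005 -1.     0.004]]
q [-0.122  0.337  0.126  1.355 -0.005  1.446]
0.14 [-0.4, 0.8, -4.4, -3.2]
0.18 [2.0, 0.8, -11.6, -5.5]
0.22 [4.6, 0.8, -18.7, -7.8]
0.26 [7.5, 0.8, -25.7, -10.1]
0.3 [10.7, 0.7, -32.6, -12.4]
0.34 [14.2, 0.7, -39.3, -14.6]
0.38 [17.9, 0.7, -45.9, -16.9]
0.42 [21.9, 0.7, -52.3, -19.2]
0.46 [26.2, 0.7, -58.6, -21.5]
0.5 [30.7, 0.7, -64.7, -23.8]
0.54 [35.4, 0.7, -70.6, -26.1]
0.58 [40.4, 0.7, -76.3, -28.4]
```

```bash
python3 -m inch '[[[0,0,0,0],[0,0,0,0],[0,0,0,0]]]' 18 40;python3 -c "
from h import *
st()
plan(HR,np.arange(.14,.6,.04),.223)"; python3 v.py s16 285 140
```

```text
clock: 21.65
tcp_pos: [0.5886, 0.01, 0.2227]
orientation: [-0.501, 0.501, -0.499, 0.498]
wrist_force: [1.0, 1.1, -0.7]
finger_gap: 0.0176
clk 21.65 tcp [0.5886 0.01   0.2227] F [ 1.   1.1 -0.7] gap 0.0176
[[ 0.005 -0.002  1.   ]
 [-1.     0.001  0.005]
 [-0.001 -1.    -0.002]]
q [-0.12   0.338  0.123  1.358  0.     1.446]
0.14 [2.8, -0.3, -2.0, -3.1]
0.18 [5.1, -0.3, -9.2, -5.4]
0.22 [7.7, -0.3, -16.3, -7.7]
0.26 [10.7, -0.3, -23.3, -10.0]
0.3 [13.8, -0.2, -30.2, -12.3]
0.34 [17.3, -0.2, -36.9, -14.6]
0.38 [21.0, -0.2, -43.5, -16.9]
0.42 [25.0, -0.2, -50.0, -19.1]
0.46 [29.3, -0.2, -56.2, -21.4]
0.5 [33.7, -0.2, -62.4, -23.7]
0.54 [38.5, -0.2, -68.3, -26.0]
0.58 [43.4, -0.2, -74.0, -28.3]
clk 21.7 tcp [0.5887 0.01   0.2228] F [0.2 0.7 0. ] gap 0.0182
[[ 0.005 -0.002  1.   ]
 [-1.     0.001  0.005]
 [-0.001 -1.    -0.002]]
q [-0.119  0.338  0.124  1.358  0.     1.446]
```

View pics/s16.png

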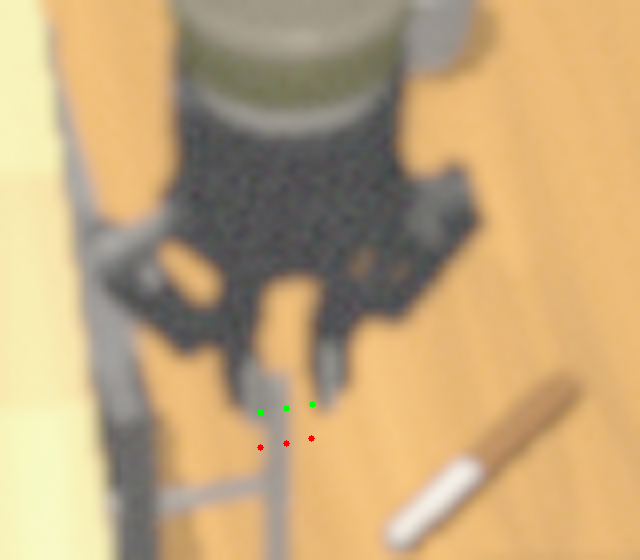

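The scene crop shows the bar (275,400) between the fingers, against the inner one, with the door ajar. Checking where the cup and bottle stand against the swing.

```bash
python3 -c "
from h import *
c=ray('top',443,256,.06)[:2];print('cup',c,np.linalg.norm(c-HR));w=ray('top',483,228,.02)[:2];print('wine',w,np.linalg.norm(w-HR))"
python3 -m inch '[[[3,0,-2,-2],[5,0,-9,-5],[8,0,-16,-8],[11,0,-23,-10],[14,0,-30,-12],[17,0,-37,-15],[21,0,-43,-17],[25,0,-50,-19],[29,0,-56,-21],[34,0,-62,-24]]]';python3 -c "
from h import *
plan(HR,np.arange(.5,.95,.04),.223)"
```

```text
cup [ 0.43945219 -0.37494789] 0.28570794172861685
wine [ 0.53060654 -0.51175751] 0.35594136948789634
clock: 22.7
tcp_pos: [0.5274, -0.0237, 0.2229]
orientation: [0.595, -0.594, 0.383, -0.383]
wrist_force: [1.1, 2.5, -0.4]
finger_gap: 0.0181
0.5 [-0.1, -0.1, -1.1, 0.4]
0.54 [1.8, -0.1, -8.4, -1.9]
0.58 [4.0, -0.1, -15.7, -4.2]
0.62 [6.5, -0.1, -22.8, -6.5]
0.66 [9.2, -0.1, -29.9, -8.7]
0.7 [12.3, -0.1, -36.8, -11.0]
0.74 [15.6, -0.2, -43.6, -13.3]
0.78 [19.2, -0.2, -50.3, -15.6]
0.82 [23.0, -0.2, -56.8, -17.9]
0.86 [27.1, -0.2, -63.2, -20.2]
0.9 [31.5, -0.2, -69.4, -22.5]
0.94 [36.1, -0.2, -75.4, -24.8]
```

Both are well outside the 0.2 m swing. Continuing.

```bash

python3 -m inch '[[[1,0,-4,-1],[3,0,-12,-3],[5,0,-19,-5],[8,0,-26,-7],[11,0,-33,-10],[14,0,-40,-12],[17,0,-47,-14],[21,0,-53,-17],[25,0,-60,-19],[29,0,-66,-21]]]';python3 -c "
from h import *
plan(HR,np.arange(.87,1.35,.04),.223)"; python3 v.py s17 320 130
```

```text
clock: 23.7
tcp_pos: [0.4792, -0.0778, 0.2231]
orientation: [0.655, -0.654, 0.269, -0.269]
wrist_force: [1.4, 1.0, -1.6]
finger_gap: 0.018
0.87 [-0.5, 0.1, 1.8, 0.1]
0.91 [1.4, 0.1, -5.5, -2.2]
0.95 [3.6, 0.1, -12.7, -4.4]
0.99 [6.1, 0.1, -19.9, -6.7]
1.03 [8.9, 0.1, -26.9, -9.0]
1.07 [12.0, 0.1, -33.9, -11.3]
1.11 [15.4, 0.1, -40.7, -13.6]
1.15 [19.0, 0.0, -47.3, -15.9]
1.19 [22.8, 0.0, -53.8, -18.2]
1.23 [27.0, 0.0, -60.2, -20.5]
1.27 [31.4, 0.0, -66.4, -22.8]
1.31 [36.0, 0.0, -72.4, -25.1]
1.35 [40.9, -0.0, -78.2, -27.4]
clk 23.75 tcp [ 0.4786 -0.0787  0.2232] F [-1.2 -0.   0. ] gap 0.0182
[[ 0.712 -0.001  0.702]
 [-0.702  0.     0.712]
 [-0.    -1.    -0.   ]]
q [-0.329  0.134 -0.14   1.297 -0.     0.45 ]
```

View pics/s17.png

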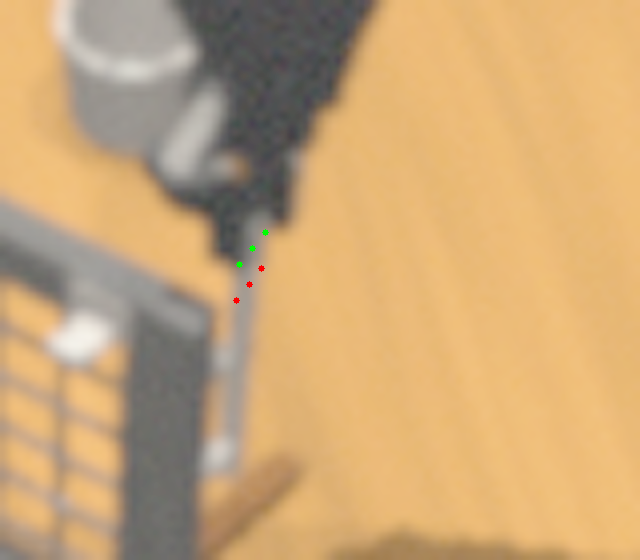

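The bar (255,225) is still between the fingers.

```bash

python3 -m inch '[[[0,0,-4,-1],[2,0,-11,-3],[4,0,-18,-6],[7,0,-25,-8],[10,0,-32,-10],[13,0,-39,-13],[16,0,-45,-15],[20,0,-52,-17],[24,0,-58,-20],[28,0,-64,-22]]]';python3 -c "
from h import *
plan(HR,np.arange(1.27,1.63,.04),.223)"; python3 v.py s18 330 120
```

```text
clock: 24.75
tcp_pos: [0.4545, -0.143, 0.2235]
orientation: [0.694, -0.693, 0.138, -0.139]
wrist_force: [2.4, 3.1, -0.8]
finger_gap: 0.0178
1.27 [1.8, 0.5, -3.6, -0.7]
1.31 [3.9, 0.4, -10.9, -3.0]
1.35 [6.2, 0.4, -18.1, -5.3]
1.39 [8.8, 0.4, -25.2, -7.6]
1.43 [11.7, 0.4, -32.2, -9.9]
1.47 [14.9, 0.4, -39.1, -12.2]
1.51 [18.3, 0.4, -45.8, -14.5]
1.55 [22.1, 0.4, -52.4, -16.8]
1.59 [26.0, 0.4, -58.9, -19.1]
clk 24.8 tcp [ 0.4542 -0.1442  0.2234] F [ 1.4 -1.5  0.5] gap 0.0179
[[ 0.923  0.     0.384]
 [-0.384 -0.     0.923]
 [ 0.001 -1.    -0.   ]]
q [-0.476  0.117 -0.159  1.294 -0.    -0.081]
```

View pics/s18.png

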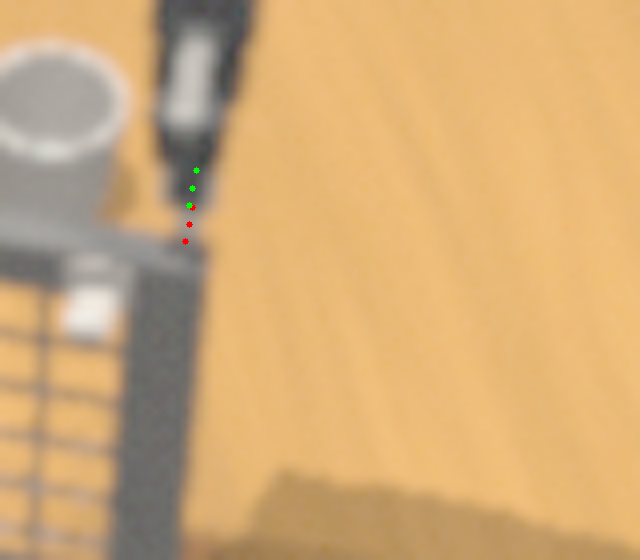

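```bash

python3 -m inch '[[[2,0,-4,-1],[4,0,-10,-3],[6,0,-17,-5],[9,0,-24,-8],[12,0,-31,-10],[15,0,-38,-12],[18,0,-45,-14],[22,0,-52,-17],[26,0,-59,-19],[26,0,-59,-19]]]'
python3 -m inch '[[[0,0,0,0],[0,0,0,0]]]'
python3 -c "
from h import *
s,R=st()
bar=s['tcp_pos'][:2]+.004*R[:2,2];d=bar-HR;print('ang',np.arctan2(-(d@xv),d@yv)-np.arctan2(.045,.184))
plan(HR,[1.57,1.59],.223)"; python3 v.py s19 330 100
```

```text
clock: 25.8
tcp_pos: [0.4551, -0.2084, 0.2232]
orientation: [-0.707, 0.707, -0.024, 0.023]
wrist_force: [-0.4, 0.1, -0.6]
finger_gap: 0.018
clock: 26.0
tcp_pos: [0.455, -0.2076, 0.2234]
orientation: [-0.707, 0.707, -0.023, 0.023]
wrist_force: [-0.6, 0.2, 0.2]
finger_gap: 0.0175
clk 26.0 tcp [ 0.455  -0.2076  0.2234] F [-0.6  0.2  0.2] gap 0.0175
[[ 0.998 -0.     0.066]
 [-0.066 -0.     0.998]
 [-0.    -1.    -0.   ]]
q [-0.589  0.163 -0.105  1.303 -0.    -0.523]
ang 1.5700210333778966
1.57 [0.1, 0.4, 4.0, 0.9]
1.59 [0.9, 0.4, 0.3, -0.2]
clk 26.05 tcp [ 0.455  -0.2076  0.2234] F [-0.7 -0.7  0.3] gap 0.0183
[[ 0.998 -0.     0.065]
 [-0.065 -0.     0.998]
 [-0.    -1.    -0.   ]]
q [-0.589  0.163 -0.105  1.303 -0.    -0.523]
```

View pics/s19.png

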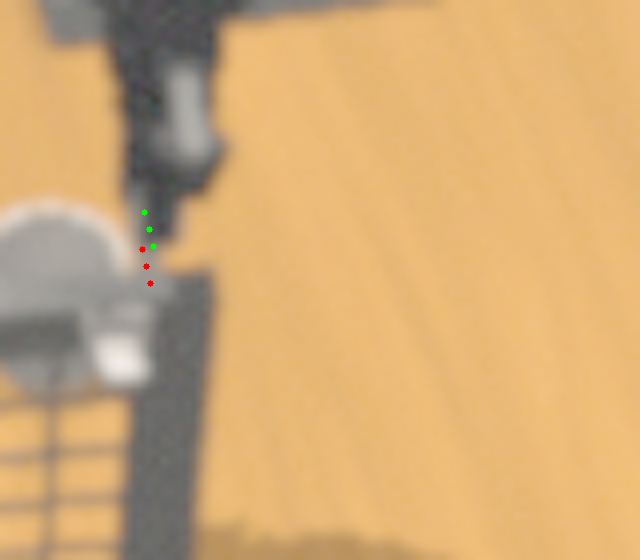

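```bash

python3 -m inch '[[[0,0,3,0],[0,0,3,0],[0,0,3,0],[0,0,3,0],[0,-15,3,0],[0,-45,3,0],[0,-80,3,0],[0,-110,3,0],[0,-130,3,0]]]' 36
python3 -m inch '[[[-10,0,-20,0],[-20,0,-45,0],[-30,0,-75,0],[-40,0,-105,0],[-50,0,-135,0],[-60,0,-165,0],[-60,0,-190,0],[-60,0,-190,0],[-60,0,-190,0]]]'
python3 - <<'E'
from h import *
import cv2
st()
for n in("scene","top"):cv2.imwrite(f"pics/{n}20.png",env.read_camera(n))
E
```

```text
clock: 26.95
tcp_pos: [0.4557, -0.2051, 0.3558]
orientation: [-0.706, 0.707, -0.022, 0.024]
wrist_force: [-0.3, -0.2, -0.3]
finger_gap: 0.0359
clock: 27.85
tcp_pos: [0.3829, -0.3908, 0.3529]
orientation: [0.707, -0.706, 0.024, -0.023]
wrist_force: [0.6, 0.7, -0.3]
finger_gap: 0.0359
clk 27.85 tcp [ 0.3829 -0.3908  0.3529] F [ 0.6  0.7 -0.3] gap 0.0359
[[ 0.998 -0.     0.066]
 [-0.066  0.001  0.998]
 [-0.    -1.     0.001]]
q [-0.943  0.269  0.344  1.648  0.    -0.876]
```

View pics/scene20.png

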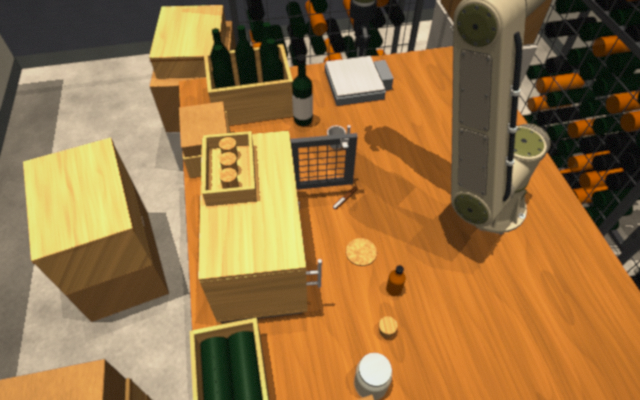

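View pics/top20.png

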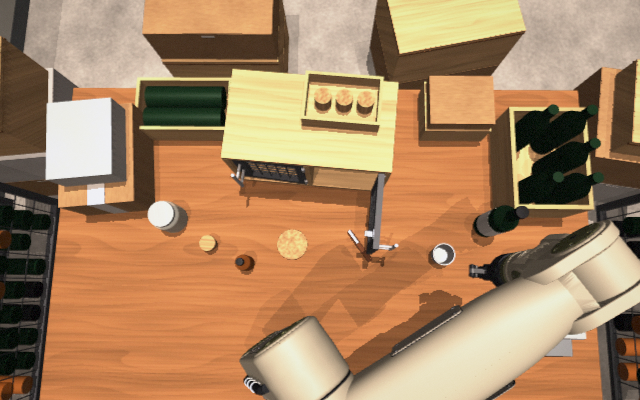

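The left door is shut, with its handle at (238,175) in the top view and (318,273) in the scene view. The right door stands square to the front, with its free end at (371,248) in the top view, and every bystander is where it started. I'll measure the angle of the right door.

```bash
python3 - <<'E'
import cv2
a=cv2.imread("pics/top20.png"); cv2.imwrite("pics/tz20.png",cv2.resize(a[140:270,215:415],None,fx=4,fy=4,interpolation=cv2.INTER_CUBIC))
from h import *
for th in(1.5,1.57,1.64):
    p=hand(HR,th);print(th,[((a-b+.5)*4) for a,b in zip(proj("top",[*p,.258]),(215,140))])
for th in(-.05,-.03,.05):
    p=hand(HL,th);print(th,[((a-b+.5)*4) for a,b in zip(proj("top",[*p,.258]),(215,140))])
a=cv2.imread("pics/top0.png").astype(int);b=cv2.imread("pics/top20.png").astype(int)
for nm,(u,v) in dict(jar=(163,215),bung=(208,243),brown=(244,262),cup=(443,255),wine=(497,221)).items():
    print(nm,np.abs(a-b)[v-14:v+14,u-14:u+14].mean().round(1))
E
```

```text
1.5 [np.float64(702.1250713034387), np.float64(423.48378431605306)]
1.57 [np.float64(722.4730987553626), np.float64(421.22341299741606)]
1.64 [np.float64(742.5762221296036), np.float64(417.5458061952247)]
-0.05 [np.float64(67.23933434560627), np.float64(138.02160532841367)]
-0.03 [np.float64(67.64637176010069), np.float64(143.51095962785598)]
0.05 [np.float64(70.40379057759992), np.float64(165.3703947535372)]
jar 1.1
bung 1.5
brown 1.7
cup 6.9
wine 3.9
```

View pics/tz20.png

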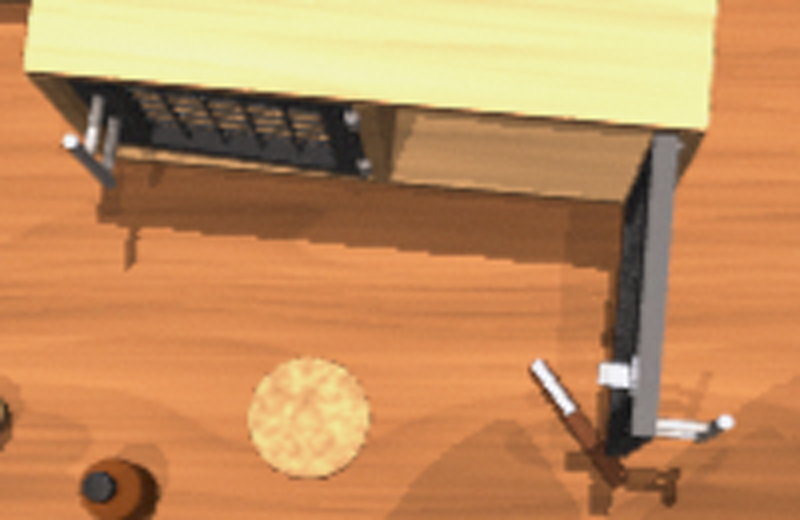

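The right handle top at (725,422) gives an angle of about 1.58 rad. The left handle top at (70,141) gives about -0.04 rad, inside the snapped-shut range. Handing in.

```bash
python3 -c "
from workcell import env
print(env.get_state()['wrist_force'],env.get_state()['clock']);env.hand_in()"
```

```text
[0.58984814 0.27395678 0.03088602] 27.95
the job is handed in; nothing more can be done
```

I shut the left door through its catch and let it go. I then pulled the right door open through its own catch and left it standing square. I handed the job in at 28 s, with the arm clear of everything.

- **Left door:** The catch resisted up to about 8 N, faded to about zero, and the door came up on its buffer. I then pressed it at about 7 N at the handle. After I let go it stayed put, at about -0.04 rad in the last top picture.
- **Right door:** It came through the catch at about 10 N. I swung it slowly, at about 0.4 rad/s, and the last picture puts it at about 1.58 rad.
- **Bystanders:** The last pictures show them all where they started. The jar, bung and brown bottle patches matched the first top picture. The cup and wine bottle patches differed slightly (6.9 and 3.9 grey levels). I put that down to the arm's shadow and did not check further.

Two measurements disagreed:
- **Fingertips:** They appear about 20 mm higher in the images than the stated tool point. Both grips on the bars still held.
- **Heights:** Points located from the two views together came out about 5 mm too low.

During the gripped part of each swing the handle dragged sideways at up to about 12 N. I finished both swings with the fingers held loosely around the bar. The roller lifts and the buffer force could not be measured directly.

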